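# Prop open the parts chest lid

### The arm

A 7-joint arm with a two-finger parallel gripper is mounted at the origin on the work surface. World frame = base frame: x ahead of the robot, y to its left, z up, the work surface at z = 0. Lengths are in mm, angles in rad, forces in N, time in s.
With the tool pointing down it reaches from about 350 to 900 mm from the base axis. Payload 7.2 kg.
Tool frame: the origin (TCP) lies midway between the tips of the shut fingers; the grasp point (between the pads) lies 19 mm behind it; z points along the fingers, y is the line along which they close (so a half turn about z gives the same grasp; the last joint's range is limited). The gripper opens to 85 mm and grips with 20 to 120 N. Pads are 22 mm wide; open, the fingers measure 114 mm over their backs; the gripper's body (76 mm by 85 mm) begins 54 mm behind the grasp point. The pads swing forward as they close: fully open they stand 13 mm farther back than shut.
Start: joints at [-1.401, 0.411, -0.013, 1.596, 0.006, 1.134, -0.082], TCP at [147.238, 607.413, 210.897] pointing down, gripper open.
Joint ranges: [-2.95, 2.95], [-0.29, 1.99], [-1.47, 1.44], [0.14, 2.54], [-1.03, 4.17], [0.13, 1.85], [-2.86, 2.86]. Speed limits (rad/s): [2.39, 2.39, 3.01, 3.01, 3.14, 3.14, 3.14].

### API

Orientations are given as [roll, pitch, yaw] about the fixed x, y, z axes, in that order (R = Rz(yaw) Ry(pitch) Rx(roll)).
In Python, from bench import ctrl gives the robot as it stands.
- The arm moves only by the shell command python3 steer.py 'ROWS'. ROWS is rows parted by semicolons, their numbers by spaces, 1 to 5 of them, each of 7 numbers: dx, dy, dz in mm, then a rotation vector rx, ry, rz in rad, then the opening from 0.0 (shut) to 1.0 (fully open); each row is the pose to reach, as a shift and turn from the pose commanded when the command began, along the tool's axes at that moment; what a row does not reach only later rows make up. A row lasts 1/10 s, in which the tool goes at most 50 mm and 0.15 rad, less where a joint would pass 70% of its speed; a pose out of reach is approached as far as the arm can. The fingers move at their own pace and stop on an object; the grip force is fixed at half the most. Time passes only in rows, so rows that do not move let the fingers close. It prints the time, the measured TCP pose, the force, the opening and the grip force at its end.
- ctrl.state(): the state, without advancing time (a new reading comes with each control period).
- ctrl.read_camera(name): name is "side" or "top"; returns the picture (420x560x3 uint8, red, green, blue); there is no depth.
- ctrl.camera_params(name): a dict with "fx", "fy", "cx", "cy" (pixels), "world_to_cam" (4x4, takes a point from world to camera coordinates). Camera axes: x right, y up, looking along -z (the intrinsics and any distortion apply to the point x, -y, -z); pixel columns grow to the right and rows downward; lengths in mm; the calibration is good to about 2 mm. A picture is of the moment at which its call begins. camera_params takes no time and is no camera call.
- ctrl.sign_off(): hands the job in; it is judged then, once.
The state is a dict: "clock": time; "joint_positions": joint angles; "dq": joint speeds; "joint_efforts": joint torques, N m; "tcp_pos": TCP position; "ee_rot": TCP orientation; "ft_force": force on the tool from outside, world axes, zero at the start; "torque": the same for the moment, N m; "width": opening from 0.0 (shut) to 1.0 (fully open); "finger_force": force on a finger pad.
Only numpy, scipy, OpenCV 4.12 (cv2) and the standard library are available. Lean on these libraries where they do the work, as an engineer would, in place of code of your own. Each camera call takes 0.05 s, during which the arm holds its last target. There are 200 camera calls.

### The job

The worn spring hinge of the steel parts chest lifts its lid only part of the way. Swing the prop rod up out of its clip, pushing the lid up with it, until its bent end drops into the slot of the rail along the lid's edge, without forcing it; then let go, so that the lid rests propped on the rod. Leave the things standing beside the chest where they are.

Things in the scene. Friction and masses are not known exactly. Their poses are not given: they have to be found in the camera images.
- chest: Grey painted steel chest, fixed to the table, 300 (x) x 330 (y) x 112 mm high, open on top, small blue bins and a carton (tops at 61 mm) inside. Origin at the centre of its underside, z up. Its front looks to its -x (towards the robot); the lid is hinged on its rear (+x) rim. The prop rod lies outside its -y wall (outer face at y = -165 mm).
- lid (a joint): Angle of the lid above closed (rad), about the chest's y axis through point lid_hinge. A spring holds it at about 0.58 to 0.74 untouched; raised above that it presses back down (0.3 to 0.5 N m near 0.85, slowly). The swinging rod raises it to about 0.94 and it comes down to about 0.83 to 0.87 when the rod drops into the slot.
- rod (a joint): Angle of the prop rod (rad): 0 = level in its clip, pointing to the chest's +x; grows as its bent end swings up about point pivot (limit 1.7). Let go before it is seated, it falls back (near square, rubbing may hold it). It meets the rail at about 0.16 to 0.26, is square to the lid at about 0.63, drops into the slot between 0.78 and 0.92, meets its tooth 0.05 later (0.83 to 0.97).
- pivot (a point): Centre of the rod's pivot (axis along the chest's y), on the chest's side near its front: chest frame (-120, -205, 125) mm. Axes as the chest.
- lid_hinge (a point): Middle of the lid's hinge axis: chest frame (140, 0, 125) mm. Axes as the chest.
- lid_front (a point): Middle of the lid's front edge. The lid is grey sheet steel, 0.8 kg, 260 mm from hinge to front edge, 320 mm wide; its lower face lies 18 mm above the plane through the hinge axis, with a 14 mm lip hanging down at the front. Axes are the lid's: z square to it, +x to the hinge.
- rod_grip (a point): Middle of the black rubber sleeve (18 mm thick, 60 mm long), on the rod's axis, 85 mm from the pivot; x along the rod to its bent end. Lying, it is 125 mm above the table, 40 mm from the chest's wall. Lid and rail overhang it, so the tool must lean: at 30 to 45 degrees, gripper body to the chest's front (-x), it passes under the lid's edge.
- rod_end (a point): Point on the axis of the rod's bent end. Rod: bare steel bar 12 mm thick, 210 mm from pivot to bend, 0.15 kg, then bent square, 44 mm long, towards the lid (chest +y); this point is 36 mm along the bent part, where it runs under the rail. The clip, a steel cradle 16 mm wide and open at the top, is 155 mm from the pivot.
- slot_zone (a point): Point of the lid 204 mm from its hinge axis, under its -y edge, level with the lower sliding face of the 18 mm wide steel rail there; axes are the lid's. The rail is clamped by hand: the middle of its slot is within 14 mm of this point, nearer to or farther from the hinge, each time elsewhere, so feel for it.
- rail (a point): Middle of the rail's working range, on its outer side face, at the lid's -y edge, 120 mm from the hinge axis. The slot opens downward, 22 mm long, 12 mm deep, its ends square; towards the lid's front a tooth 12 mm long, reaching 8 mm lower than the sliding face, stops the rod. A raised housing 46 mm long on the rail's top marks the slot. Axes are the lid's.
- carton: Closed cardboard carton 120 x 80 x 60 mm, loose on the table. Origin at the centre of its underside. Not to be moved.
- blue_bin: Empty blue plastic bin 150 x 100 x 70 mm, loose on the table. Origin at the centre of its underside. Not to be moved.
- dome: White dome camera, 100 mm across, 68 mm high, loose on the table. Origin at the centre of its underside. Not to be moved.

How it is judged (in metres and radians):
On the way:
1. the rod is swung up out of its clip (more than 0.4 rad) (value of joint rod above 0.4 rad), for 0.1 s.
At the end, for the whole second after the job is handed in: The rod's bent end lies in the slot (its axis 2 to 12 mm above the level of the rail's sliding face, seated about 6; along the lid within 24 mm of slot_zone), the lid rests on the rod (more than 0.4 N) and stays open at more than 0.78 rad, rod and lid at rest, the robot clear (z of rod_end in the frame of slot_zone between 0.002 and 0.012 m and x of rod_end in the frame of slot_zone between -0.024 and 0.024 m and contact force between rod and lid above 0.4 N and value of joint lid above 0.78 rad and velocity of joint lid between -0.05 and 0.05 rad/s and velocity of joint rod between -0.05 and 0.05 rad/s); the robot touches nothing.
It fails at once if the rod is forced against the lid with more than 20 N (contact force between rod and lid above 20 N).
It fails at once if the carton is moved by more than 30 mm (distance of carton from where it was at the start of the episode above 0.03 m).
It fails at once if the blue bin is moved by more than 30 mm (distance of blue_bin from where it was at the start of the episode above 0.03 m).
It fails at once if the dome camera is moved by more than 30 mm (distance of dome from where it was at the start of the episode above 0.03 m).
It also fails if it takes over 42 s, if anything falls off the work surface, if the arm or the gripper's body presses on something with over 40 N, if the wrist force passes 120 N, or if a joint passes its speed limit or range.

## Working session

There is one attempt and no reset: what is moved stays moved. The work goes in short steps, Python scripts to look and compute and a shell command to move; the robot and the scene stay as the last step left them, time stands still between calls to the robot, and variables do not carry over. Pictures are saved under pics/ and viewed, at most 10 in all, crops included, and the job is handed in when it is done.

```bash
ls; mkdir -p pics
python3 - <<'E'
from bench import ctrl
import cv2
for n in("side","top"):
    im=ctrl.read_camera(n); cv2.imwrite(f"pics/{n}0.png",im[:,:,::-1])
    print(n,ctrl.camera_params(n))
print(ctrl.state())
E
```

```text
bench.py
pics
steer.py
side {'fx': 426.58261077671676, 'fy': 426.58261077671676, 'cx': 279.050203473647, 'cy': 204.18543311901257, 'world_to_cam': array([[ 9.37044627e-01, -3.48753319e-01,  1.78462562e-02,
        -5.10332707e+02],
       [ 2.05157644e-01,  5.91141770e-01,  7.80039582e-01,
        -2.84347863e+02],
       [-2.82591061e-01, -7.27270603e-01,  6.25475629e-01,
        -7.82829346e+02],
       [ 0.00000000e+00,  0.00000000e+00,  0.00000000e+00,
         1.00000000e+00]])}
top {'fx': 487.198288820074, 'fy': 487.198288820074, 'cx': 275.7467271126073, 'cy': 208.28915470238704, 'world_to_cam': array([[-1.65851707e-02, -9.99823930e-01,  8.77730496e-03,
         1.33727855e+02],
       [ 9.90299767e-01, -1.52147197e-02,  1.38111852e-01,
        -5.89804220e+02],
       [-1.37953990e-01,  1.09827717e-02,  9.90377744e-01,
        -1.21753214e+03],
       [ 0.00000000e+00,  0.00000000e+00,  0.00000000e+00,
         1.00000000e+00]])}
{'clock': 0.1, 'joint_positions': array([-1.40119497,  0.4118419 , -0.012691  ,  1.59693672,  0.00560615,
        1.13428921, -0.08219012]), 'dq': array([-5.30318461e-05, -2.24376173e-03,  5.18381436e-04, -2.14696447e-03,
        5.86036991e-04,  3.66369815e-04, -6.81510123e-04]), 'joint_efforts': array([ 2.74906102e-03, -6.01831555e+01,  6.84248954e-01, -3.00091696e+01,
        1.40340082e-02,  6.20365216e-03,  6.56109228e-05]), 'tcp_pos': array([147.17275899, 606.95209288, 210.13326026]), 'ee_rot': array([-3.14015766e+00,  1.15197436e-04,  2.90380869e+00]), 'ft_force': array([-0.50865992, -0.13296416, -0.05362958]), 'torque': array([-0.01590654, -0.02779253, -0.02038689]), 'finger_force': 0.0, 'width': 0.9991224218597037}
```

View pics/side0.png

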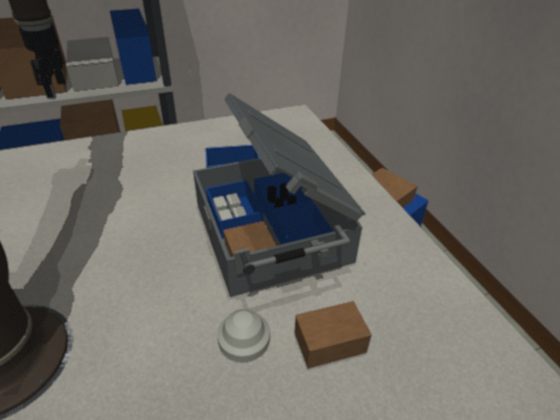

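View pics/top0.png

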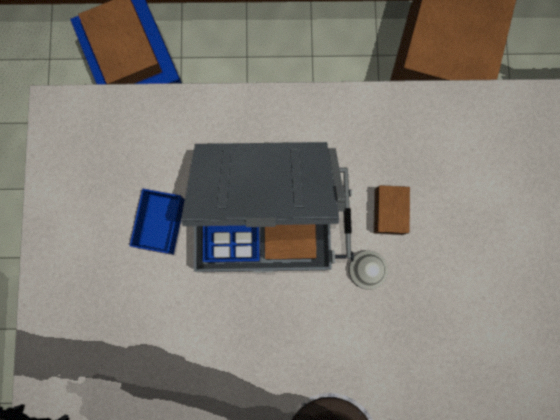

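The side view shows the chest (about 195–360, 160–295), the black sleeve near (290,255), the dome at (244,333) and the carton at (332,333). The top view shows the chest at 195–330 x 142–270, the sleeve at (348,220), the dome at (368,269) and the carton at (393,209). I'll enlarge both to read the features.

Run:
```python
import cv2
a=cv2.imread("pics/side0.png")[150:300,190:370]; b=cv2.imread("pics/top0.png")[135:285,180:380]
cv2.imwrite("pics/side0c.png",cv2.resize(a,None,fx=4,fy=4,interpolation=cv2.INTER_CUBIC))
cv2.imwrite("pics/top0c.png",cv2.resize(b,None,fx=4,fy=4,interpolation=cv2.INTER_CUBIC))
```

```text
(no output)
```

View pics/side0c.png

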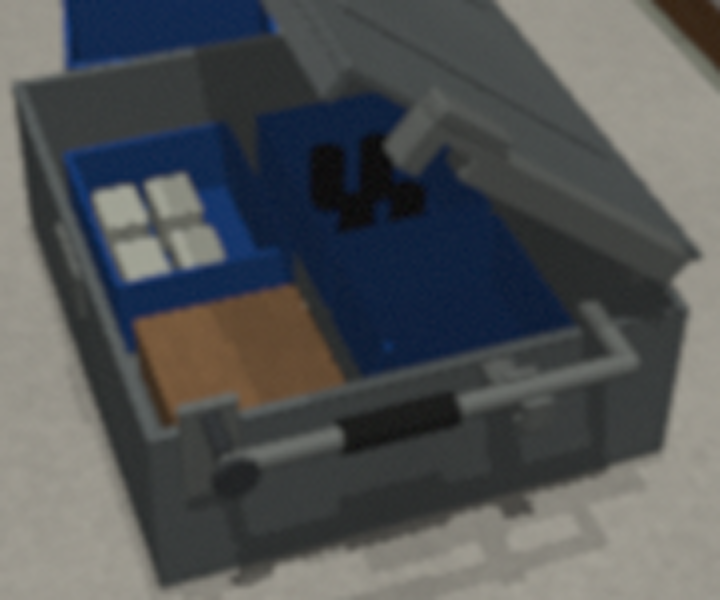

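View pics/top0c.png

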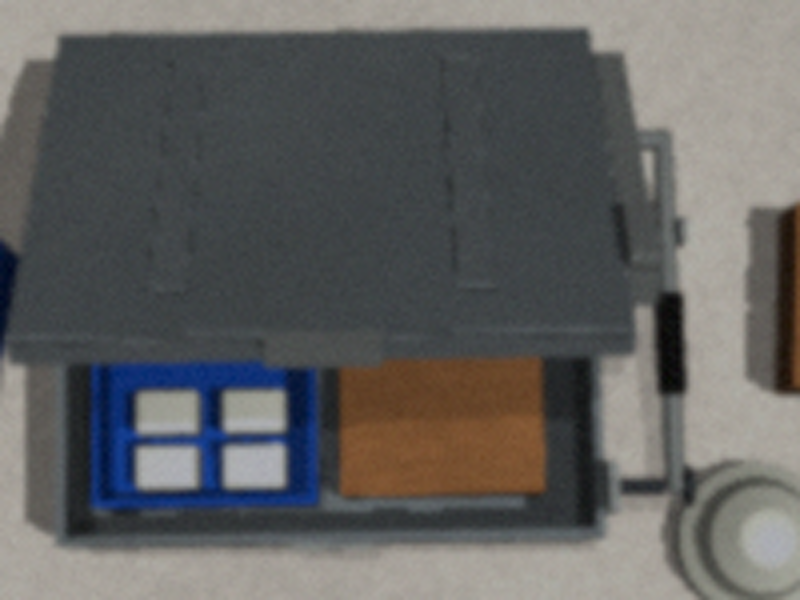

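Readings from the crops, in enlarged pixels. Side: the front -y top corner is at (152,437), its bottom at (165,587), the sleeve at (400,421) and the rod bend at (632,357). Top: the rim front corners are at (62,540) and (605,538), the sleeve at (671,343) and the bend at (666,138). I'll fit the chest pose to these.

```bash
cat > h.py <<'E'
import numpy as np
from bench import ctrl
from scipy.spatial.transform import Rotation as R
P={n:ctrl.camera_params(n) for n in("side","top")}
def proj(n,p):
    c=P[n]; q=np.atleast_2d(p)@c["world_to_cam"][:3,:3].T+c["world_to_cam"][:3,3]
    return np.c_[c["cx"]-c["fx"]*q[:,0]/q[:,2], c["cy"]+c["fy"]*q[:,1]/q[:,2]]
def ground(n,uv,z):
    c=P[n]; W=np.linalg.inv(c["world_to_cam"])
    d=W[:3,:3]@[(uv[0]-c["cx"])/c["fx"],-(uv[1]-c["cy"])/c["fy"],-1]; o=W[:3,3]
    return o+d*(z-o[2])/d[2]
def T(v): # chest->world
    return lambda p: np.atleast_2d(p)@R.from_euler('z',v[2]).as_matrix().T+[v[0],v[1],0]
E
python3 - <<'E'
from h import *
from scipy.optimize import least_squares
S=[((-150,-165,112),152,437),((-150,-165,0),165,587),((-150,165,112),15,85),((150,-165,0),665,450),((150,-165,112),687,307),((-35,-205,125),400,421),((90,-205,125),630,358)]
U=[((-150,165,112),62,541),((-150,-165,112),605,538),((-35,-205,125),671,343),((90,-205,125),666,138),((-120,-205,125),677,486)]
A=[("side",p,190+(u+.5)/4-.5,150+(v+.5)/4-.5) for p,u,v in S]+[("top",p,180+(u+.5)/4-.5,135+(v+.5)/4-.5) for p,u,v in U]
f=lambda v:np.concatenate([proj(n,T(v)(p))[0]-[a,b] for n,p,a,b in A])
r=least_squares(f,[590,130,0],loss='soft_l1',x_scale=[100,100,.1]);print(r.x,f(r.x).reshape(-1,2).round(1).tolist())
t=T(r.x)
print("grip",t((-35,-205,125)),"pivot",t((-120,-205,125)))
print("dome",ground("top",(370,270),20),"carton",ground("top",(393,210),60))
# lid front edge -y corner vs angle
for a in(.55,.6,.65,.7,.75):
    L=lambda x,z:(140-x*np.cos(a)-z*np.sin(a),-160,125+x*np.sin(a)-z*np.cos(a)*-1)
    q=t(L(260,18)); print(a,proj("side",q).round(1),proj("top",q).round(1))
E
```

```text
[5.83605372e+02 1.61473431e+02 3.33438217e-04] [[-0.2, 1.7], [-0.4, 1.1], [-0.2, -0.5], [0.2, 0.8], [1.5, 0.4], [0.4, 0.8], [0.3, 1.8], [-2.7, 1.2], [-0.4, -0.3], [-1.1, -0.2], [-1.8, 0.1], [-1.3, -0.4]]
grip [[548.67372868 -43.53822768 125.        ]] pivot [[463.6737334  -43.56656993 125.        ]]
dome [ 430.05174652 -116.68654255   20.        ] carton [ 580.14557205 -173.83938868   60.        ]
0.55 [[253.9 185.4]] [[336.7 239. ]]
0.6 [[257.2 179.9]] [[337.2 235.6]]
0.65 [[260.9 174.4]] [[337.8 231.8]]
0.7 [[264.9 169.1]] [[338.3 227.7]]
0.75 [[269.2 163.8]] [[338.8 223.3]]
```

```bash
cat >> h.py <<'E'
PIV=np.array([463.7,-44.5,125.]); 
def Rt(L): return R.from_matrix(np.array([[-np.cos(L),0,-np.sin(L)],[0,1,0],[np.sin(L),0,-np.cos(L)]]).T)
def tcp(a,L,back=0,r=85): # tcp for rod angle a, lean L
    return PIV+r*np.array([np.cos(a),0,np.sin(a)])+(19-back)*Rt(L).apply([0,0,1])
def go(p,L,fr=(1,)):
    s=ctrl.state(); q=R.from_euler('xyz',s["ee_rot"])
    d=q.inv().apply(np.asarray(p)-s["tcp_pos"]); w=(q.inv()*Rt(L)).as_rotvec()
    print("target",np.round(p,1),"now",s["tcp_pos"].round(1),s["ee_rot"].round(3),"d",d.round(1),"w",w.round(3),"F",s["ft_force"].round(1),"q",s["joint_positions"].round(2))
E
python3 - <<'E'
from h import *
print(tcp(0,.65,120)); go(tcp(0,.65,120)+[0,0,15],.65)
E
```

```text
[487.57617302 -44.5        205.40446365]
target [487.6 -44.5 220.4] now [147.2 607.  210.1] [-3.14   0.     2.904] d [-484.3 -553.    -9.4] w [-0.079 -0.647 -0.229] F [-0.5 -0.1 -0.1] q [-1.4   0.41 -0.01  1.6   0.01  1.13 -0.08]
```

```bash
python3 steer.py '-32 -37 -1 0 0 -0.02 0.6; -64 -74 -2 0 0 -0.04 0.6; -96 -110 -3 0 -0.02 -0.06 0.6; -128 -147 -4 0 -0.05 -0.08 0.5; -160 -184 -5 0 -0.08 -0.1 0.45'; python3 -c "
from h import *
go(tcp(0,.65,120)+[0,0,15],.65)"
```

```text
clock: 0.6
tcp_pos: [260.2, 388.8, 215.6]
ee_rot: [-3.137, 0.081, 3.005]
ft_force: [0.3, 0.0, -0.0]
width: 0.451
finger_force: 0.0
target [487.6 -44.5 220.4] now [260.2 388.8 215.6] [-3.137  0.081  3.005] d [-283.9 -398.    20.1] w [-0.054 -0.569 -0.128] F [ 0.3  0.  -0. ] q [-1.19  0.12  0.04  1.98  0.09  1.02  0.25]
```

```bash
python3 steer.py '-28 -40 2 0 -0.06 -0.01 0.42; -57 -80 4 0 -0.12 -0.03 0.42; -85 -120 6 -0.01 -0.18 -0.04 0.42; -114 -160 8 -0.02 -0.24 -0.05 0.42; -142 -199 10 -0.03 -0.3 -0.06 0.42'; python3 -c "
from h import *
go(tcp(0,.65,120)+[0,0,15],.65)"
```

```text
clock: 1.1
tcp_pos: [373.5, 172.4, 218.0]
ee_rot: [3.129, 0.382, 3.065]
ft_force: [1.7, 0.1, -0.8]
width: 0.419
finger_force: 0.0
target [487.6 -44.5 220.4] now [373.5 172.4 218. ] [3.129 0.382 3.065] d [-121.9 -208.    43.8] w [-0.026 -0.267 -0.069] F [ 1.7  0.1 -0.8] q [-1.02 -0.18  0.18  2.33  0.46  0.8   0.36]
```

```bash
python3 steer.py '-24 -42 9 -0.01 -0.05 -0.01 0.42; -49 -83 18 -0.01 -0.1 -0.02 0.42; -73 -125 26 -0.01 -0.15 -0.04 0.42; -98 -166 35 -0.02 -0.2 -0.05 0.42; -122 -208 44 -0.026 -0.267 -0.07 0.42'; python3 -c "
from h import *
go(tcp(0,.65,120)+[0,0,15],.65);go(tcp(0,.65),.65)"
```

```text
clock: 1.6
tcp_pos: [488.1, -44.7, 221.1]
ee_rot: [-3.141, 0.652, -3.14]
ft_force: [1.6, 0.6, -0.7]
width: 0.423
finger_force: 0.0
target [487.6 -44.5 220.4] now [488.1 -44.7 221.1] [-3.141  0.652 -3.14 ] d [0.8 0.2 0.2] w [0.    0.002 0.001] F [ 1.6  0.6 -0.7] q [-0.74 -0.26  0.62  2.46  0.72  0.3   0.86]
target [560.2 -44.5 109.9] now [488.1 -44.7 221.1] [-3.141  0.652 -3.14 ] d [1.020e+01 1.000e-01 1.321e+02] w [0.    0.002 0.001] F [ 1.6  0.6 -0.7] q [-0.74 -0.26  0.62  2.46  0.72  0.3   0.86]
```

```bash
python3 steer.py '3 0 25 0 0 0 0.42; 6 0 50 0 0 0 0.42; 10 0 75 0 0 0 0.42; 10 0 85 0 0 0 0.42'
cat >> h.py <<'E'
import cv2
def pic(name,s=(180,120,370,300),t=(270,110,400,300)):
    o=[]
    for n,b in(("side",s),("top",t)):
        if b is None: continue
        im=ctrl.read_camera(n)[b[1]:b[3],b[0]:b[2],::-1]; k=590/im.shape[0]; k=min(k,400/im.shape[1])
        im=cv2.resize(im,None,fx=k,fy=k,interpolation=cv2.INTER_CUBIC); o.append(cv2.copyMakeBorder(im,0,590-im.shape[0],0,0,cv2.BORDER_CONSTANT)); print(n,"scale",round(k,3))
    cv2.imwrite(f"pics/{name}.png",np.hstack(o))
E
python3 -c "
from h import *
go(tcp(0,.65),.65);pic('pre')"
```

```text
clock: 2.0
tcp_pos: [512.7, -47.6, 176.2]
ee_rot: [-3.138, 0.647, 3.138]
ft_force: [0.5, -0.1, 0.2]
width: 0.42
finger_force: 0.0
target [560.2 -44.5 109.9] now [512.7 -47.6 176.2] [-3.138  0.647  3.138] d [ 2.1  3.6 81.5] w [-0.006 -0.003 -0.003] F [ 0.5 -0.1  0.2] q [-1.25 -0.22  1.17  2.49  1.26  0.23  0.37]
side scale 2.105
top scale 3.077
```

View pics/pre.png

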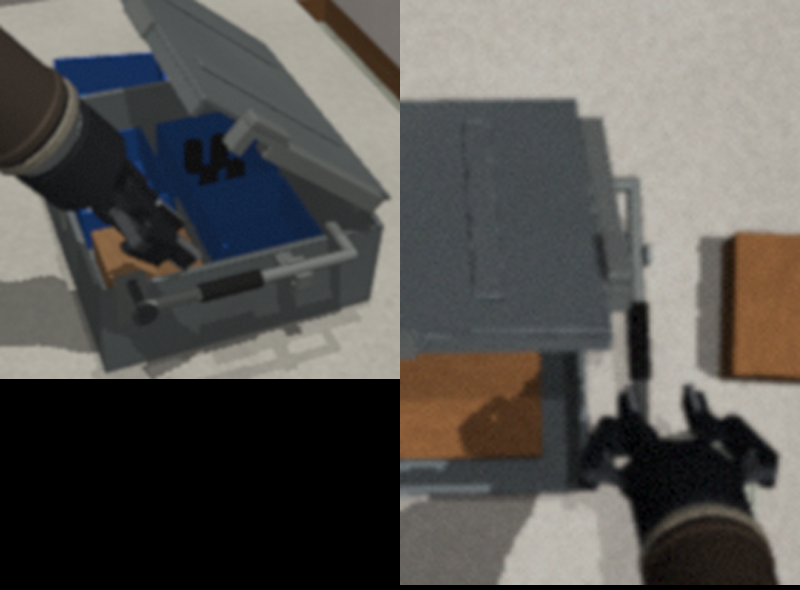

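The top crop shows the fingertips at (625,395) and (690,392), straddling the rod line at x≈639 and about 80 mm short of the sleeve. The carton and dome are untouched. I'll continue in slowly.

```bash
python3 steer.py '1 3 10 0 0 0 0.42; 2 3 20 0 0 0 0.42; 2 3 30 0 0 0 0.42; 2 3 40 0 0 0 0.42'; python3 -c "
from h import *
go(tcp(0,.65),.65)"
```

```text
clock: 2.5
tcp_pos: [522.3, -41.0, 161.0]
ee_rot: [-3.139, 0.648, 3.14]
ft_force: [0.0, -0.3, 0.3]
width: 0.421
finger_force: 0.0
target [560.2 -44.5 109.9] now [522.3 -41.  161. ] [-3.139  0.648  3.14 ] d [ 0.6 -3.3 63.6] w [-0.003 -0.002 -0.001] F [ 0.  -0.3  0.3] q [-1.46 -0.14  1.44  2.5   1.5   0.13  0.13]
```

```bash
cat >> h.py <<'E'
import json
def log():
    s=ctrl.state(); open("log.jl","a").write(json.dumps([s[k].tolist() for k in("joint_positions","tcp_pos","ee_rot")])+"\n"); print(s["joint_positions"].round(2),s["tcp_pos"].round(1),s["ee_rot"].round(3),s["ft_force"].round(1),round(s["width"],2),round(s["finger_force"],1),round(s["clock"],2))
E
python3 -c "from h import *; log()" >/dev/null
L='from h import *; log()'
python3 steer.py '0 0 -10 0 -0.08 0 0.42; 0 0 -20 0 -0.15 0 0.42' >/dev/null; python3 -c "$L"
python3 steer.py '0 0 0 0 -0.08 0 0.42; 0 0 0 0 -0.15 0 0.42; 0 0 0 0 -0.15 0 0.42'>/dev/null; python3 -c "$L"
python3 steer.py '0 0 0 0 0 0 0.42; 0 0 0 0 0 0 0.42' >/dev/null; python3 -c "$L"
```

```text
[-1.32 -0.28  1.21  2.54  1.89  0.3  -0.23] [532.2 -47.4 192.5] [-3.124  0.769 -3.133] [-1.2 -0.4 -3. ] 0.42 0.0 2.7
[-1.41 -0.29  1.36  2.54  2.39  0.34 -0.67] [566.8 -55.3 215. ] [3.134 0.888 3.134] [-0.4 -0.6 -0.8] 0.42 0.0 3.0
[-1.42 -0.29  1.35  2.54  2.38  0.34 -0.66] [566.  -53.7 214.1] [3.134 0.885 3.136] [-0.   0.9 -0.2] 0.42 0.0 3.2
```

```bash
cat > fk.py <<'E'
import numpy as np, json
from scipy.spatial.transform import Rotation as R
from scipy.optimize import least_squares
Z,Y=np.array([0,0,1.]),np.array([0,1.,0])
AX=[Z,Y,Z,Y,Z,Y,Z]
def fk(q,par,sg):
    # chain of link translations (in local frame) after each joint + final rotation
    t=par[:24].reshape(8,3); Rm=R.identity(); p=t[0].copy()
    for i in range(7):
        Rm=Rm*R.from_rotvec(sg[i]*AX[i]*q[i]); p=p+Rm.apply(t[i+1])
    return p,Rm*R.from_euler('z',par[24])
E
cat > fit.py <<'E'
from fk import *
import itertools
D=[([-1.40119497,.4118419,-.012691,1.59693672,.00560615,1.13428921,-.08219012],[147.173,606.952,210.133],[-3.14015766,.000115197,2.90380869],1),
([-1.19,.12,.04,1.98,.09,1.02,.25],[260.2,388.8,215.6],[-3.137,.081,3.005],.2),
([-1.02,-.18,.18,2.33,.46,.8,.36],[373.5,172.4,218],[3.129,.382,3.065],.2),
([-.74,-.26,.62,2.46,.72,.3,.86],[488.1,-44.7,221.1],[-3.141,.652,-3.14],.2),
([-1.25,-.22,1.17,2.49,1.26,.23,.37],[512.7,-47.6,176.2],[-3.138,.647,3.138],.2)]
D+=[(*json.loads(l),1) for l in open("log.jl")]
best=[]
p0=np.zeros(25);p0[[2,8,14,20+0]]=0
t0=np.zeros((8,3));t0[0,2]=300;t0[2,2]=200;t0[3,2]=200;t0[5,2]=350;t0[7,2]=250; 
# orientation only: choose signs
for sg in itertools.product((1,-1),repeat=7):
  if sg[1]<0: continue
  for o in(0,np.pi/2,np.pi,-np.pi/2):
    e=sum((R.from_euler('xyz',r).inv()*fk(q,np.r_[t0.ravel(),o],sg)[1]).magnitude()**2 for q,_,r,w in D)
    best.append((e,sg,o))
best.sort(key=lambda b:b[0]); print(best[:6])
for e,sg,o in best[:2]:
  def f(p):
    out=[]
    for q,x,r,w in D:
        a,b=fk(q,p,sg); out+=list((a-x)*w)+list((b.inv()*R.from_euler('xyz',r)).as_rotvec()*300*w)
    return np.r_[out,(p[:24]-t0.ravel())*np.where(t0.ravel()>0,.0005,.01)]
  r=least_squares(f,np.r_[t0.ravel(),o]); print(sg,2*r.cost,r.x[:24].reshape(8,3).round(1).tolist(),r.x[24]); print(f(r.x)[:54].reshape(-1,6).round(1))
  np.savez(f"fk_{'m' if e>best[0][0] else 'b'}.npz",p=r.x,sg=sg)
E
python3 fit.py
```

```text
[(0.0003453788662983674, (-1, 1, -1, 1, -1, 1, -1), 1.5707963267948966), (0.31843970313851877, (1, 1, 1, 1, 1, 1, 1), -1.5707963267948966), (7.129576495971531, (-1, 1, 1, -1, 1, -1, 1), 1.5707963267948966), (7.8421900645615885, (1, 1, -1, -1, -1, -1, -1), 0), (7.887841258832756, (1, 1, -1, -1, -1, -1, -1), -1.5707963267948966), (8.086288976914746, (-1, 1, -1, 1, -1, 1, 1), 1.5707963267948966)]
(-1, 1, -1, 1, -1, 1, -1) 3.313642287323532 [[-15.7, 33.9, 296.9], [6.7, -19.6, -0.0], [-10.7, -19.6, 261.1], [13.4, -14.3, 261.2], [8.2, -14.3, 0.2], [-6.6, 0.7, 444.3], [6.9, 0.7, 0.3], [20.4, -4.6, 373.9]] 1.5708651597916659
[[ 0.  -0.1 -0.   0.  -0.  -0. ]
 [ 0.   0.7  0.2  0.3  0.2  0.7]
 [-0.4 -0.4 -0.3 -0.4 -0.3 -0.3]
 [ 0.1  0.1  0.4  0.3  0.3  0. ]
 [ 0.4  0.2  0.3  0.1  0.3 -0. ]
 [-0.1 -0.  -0.   0.  -0.  -0. ]
 [ 0.1 -0.2 -0.1  0.  -0.  -0. ]
 [-0.1  0.1  0.   0.  -0.  -0. ]
 [ 0.   0.1  0.   0.  -0.  -0. ]]
(1, 1, 1, 1, 1, 1, 1) 17345.680464890796 [[316.2, -934.0, 1368.4], [-54.5, 119.6, 2.7], [-143.5, 119.6, -408.5], [249.8, 25.7, -408.3], [316.6, 25.7, -1.6], [-266.3, -46.6, -268.3], [183.6, -46.6, 0.5], [816.5, -46.6, 438.4]] -1.474172984026029
[[ 3.500e+00 -6.000e-01  1.100e+00  9.000e-01 -0.000e+00  1.137e+02]
 [-1.490e+01  1.500e+00 -5.500e+00  1.700e+00  2.000e-01  9.800e+00]
 [-7.600e+00 -3.400e+00 -7.100e+00  2.200e+00 -4.000e-01  3.000e+00]
 [ 5.200e+00  8.600e+00 -5.800e+00 -3.000e-01  3.000e-01 -6.000e+00]
 [ 1.100e+00 -3.000e+00  1.000e-01  6.000e-01  3.000e-01 -5.500e+00]
 [-2.100e+00  1.100e+00 -2.500e+00  1.800e+00 -1.000e-01 -2.830e+01]
 [ 2.400e+00 -7.100e+00  9.200e+00  6.800e+00 -3.000e-01 -3.280e+01]
 [-1.200e+00  4.300e+00 -2.100e+00 -8.000e-01  0.000e+00 -2.610e+01]
 [ 6.000e-01  1.700e+00 -2.000e+00 -1.800e+00  1.000e-01 -2.670e+01]]
```

```bash
cat >> fk.py <<'E'
LO=np.array([-2.95,-.29,-1.47,.14,-1.03,.13,-2.86]);HI=np.array([2.95,1.99,1.44,2.54,4.17,1.85,2.86])
_d=np.load("fk_b.npz"); PAR,SG=_d["p"],_d["sg"]
PIV=np.array([463.7,-44.5,125.])
def Rt(L,phi=0,flip=0):
    M=R.from_matrix(np.array([[-np.cos(L),0,-np.sin(L)],[0,1,0],[np.sin(L),0,-np.cos(L)]]).T)
    return M*R.from_euler('z',np.pi*flip)
def pose(a,L,phi=0,flip=0,back=0):
    r=R.from_rotvec(phi*np.array([np.cos(a),0,np.sin(a)]))*Rt(L,0,flip)
    return PIV+85*np.array([np.cos(a),0,np.sin(a)])+(19-back)*r.apply([0,0,1]),r
def ik(P,q0,mg=.03):
    f=lambda q:np.r_[fk(q,PAR,SG)[0]-P[0],(fk(q,PAR,SG)[1].inv()*P[1]).as_rotvec()*300,.02*(q-q0)]
    q0=np.clip(q0,LO+mg+.001,HI-mg-.001)
    s=least_squares(f,q0,bounds=(LO+mg,HI-mg),max_nfev=60,method='trf'); return s.x,np.abs(s.fun[:6]).max()
E
cat > ex.py <<'E'
from fk import *
rng=np.random.default_rng(0)
for a,Ls in((0,(.55,.65,.75)),(.5,(.8,1.,1.25)),(.92,(1.,1.25,1.5))):
  for L in Ls:
    for phi in(-.6,-.3,0,.3):
      S=[]
      for k in range(14):
        q,e=ik(pose(a,L,phi,k%2),rng.uniform(LO,HI))
        if e<1.5: S.append(q)
      print(a,L,phi,len(S),[s.round(2).tolist() for s in S[:2]],flush=True)
E
time timeout 500 python3 ex.py
```

```text
0 0.55 -0.6 3 [[0.54, 0.88, -1.27, 2.25, 1.74, 1.5, 0.07], [0.11, 0.52, -0.65, 2.27, 1.59, 1.01, -0.03]]
0 0.55 -0.3 5 [[0.05, 0.32, -0.35, 2.31, 1.53, 0.49, 0.0], [0.65, 0.54, -1.07, 2.26, 1.61, 0.83, 0.08]]
0 0.55 0 6 [[0.43, 0.3, -0.51, 2.27, 1.26, 0.16, 0.34], [0.79, 0.41, -0.93, 2.25, 1.41, 0.33, 0.27]]
0 0.55 0.3 5 [[1.28, 0.78, -1.38, 2.19, 1.24, 0.43, 0.61], [1.09, 0.52, -1.04, 2.2, 0.47, 0.16, 1.27]]
0 0.65 -0.6 10 [[-0.4, 0.44, -0.07, 2.39, 1.76, 0.78, -0.31], [-0.71, 0.39, 0.4, 2.42, 1.82, 0.57, 2.83]]
0 0.65 -0.3 8 [[-0.21, 0.31, -0.06, 2.41, 1.96, 0.45, -0.46], [-1.1, 0.69, 1.28, 2.46, 4.05, 0.44, 0.56]]
0 0.65 0 5 [[0.65, 0.34, -0.63, 2.31, 2.21, 0.16, 2.65], [0.87, 0.47, -1.03, 2.32, 1.91, 0.4, -0.2]]
0 0.65 0.3 2 [[1.22, 0.65, -1.23, 2.27, 1.68, 0.21, 0.12], [1.19, 0.61, -1.18, 2.27, 1.72, 0.16, 0.07]]
0 0.75 -0.6 7 [[-0.54, 0.48, 0.1, 2.48, 2.02, 0.8, -0.6], [-0.83, 0.53, 0.44, 2.51, 2.13, 0.66, -0.78]]
0 0.75 -0.3 6 [[0.47, 0.48, -0.83, 2.42, 2.09, 0.8, -0.42], [-0.49, 0.36, 0.25, 2.5, 2.44, 0.51, -0.98]]
0 0.75 0 4 [[0.82, 0.41, -0.82, 2.37, 2.55, 0.34, 2.37], [0.0
[... 928 characters left out ...]
 -0.3 0 []
0.5 1.25 0 0 []
0.5 1.25 0.3 2 [[1.24, 0.89, -0.94, 2.51, 3.59, 0.88, 1.93], [1.22, 0.88, -0.92, 2.51, 3.59, 0.89, 1.91]]
0.92 1.0 -0.6 9 [[-0.21, 0.38, -0.41, 2.51, 1.75, 1.2, 2.29], [-0.21, 0.38, -0.41, 2.51, 1.75, 1.2, 2.29]]
0.92 1.0 -0.3 0 []
0.92 1.0 0 0 []
0.92 1.0 0.3 5 [[0.9, 0.34, -0.59, 2.51, 3.95, 0.65, -1.92], [1.55, 0.78, -1.42, 2.48, 3.02, 0.31, -0.76]]
0.92 1.25 -0.6 0 []
0.92 1.25 -0.3 0 []
0.92 1.25 0 0 []
0.92 1.25 0.3 4 [[1.29, 0.74, -0.9, 2.51, 3.82, 0.81, 1.76], [1.29, 0.74, -0.9, 2.51, 3.82, 0.81, 1.76]]
0.92 1.5 -0.6 0 []
0.92 1.5 -0.3 0 []
0.92 1.5 0 0 []
0.92 1.5 0.3 1 [[1.68, 1.6, -1.33, 2.51, 3.44, 0.59, 2.83]]
real	0m46.513s
user	0m47.021s
sys	0m0.040s
```

```bash
cat >> fk.py <<'E'
def jac(q):
    p,r=fk(q,PAR,SG); J=np.zeros((6,7))
    for i in range(7):
        d=q.copy(); d[i]+=1e-5; a,b=fk(d,PAR,SG); J[:3,i]=(a-p)/1e-5/300; J[3:,i]=(b*r.inv()).as_rotvec()/1e-5
    return J,p,r
def track(q,P,n=40,lam=.03):
    q=np.array(q,float); _,p0,r0=jac(q); w=(P[1]*r0.inv()).as_rotvec()
    for k in range(n+8):
        s=min(1,(k+1)/n); pt=p0+s*(P[0]-p0); rt=R.from_rotvec(s*w)*r0
        for _ in range(3):
            J,p,r=jac(q); e=np.r_[(pt-p)/300,(rt*r.inv()).as_rotvec()]
            q=np.clip(q+J.T@np.linalg.solve(J@J.T+lam**2*np.eye(6),e),LO,HI)
    _,p,r=jac(q); return q,np.abs(p-P[0]).max(),(r.inv()*P[1]).magnitude()
def rel(q,P,Pr=None):  # tool-axes shift/turn from q's pose (or pose Pr) to P
    p,r=Pr if Pr else fk(np.array(q),PAR,SG); return r.inv().apply(P[0]-p).round(1).tolist(),(r.inv()*P[1]).as_rotvec().round(3).tolist()
E
python3 - <<'E'
from fk import *
# validate on history
q=[-1.40119497,.4118419,-.012691,1.59693672,.00560615,1.13428921,-.08219012]
for x,r in(([260.2,388.8,215.6],[-3.137,.081,3.005]),([373.5,172.4,218],[3.129,.382,3.065]),([488.1,-44.7,221.1],[-3.141,.652,-3.14])):
    q,e,g=track(q,(np.array(x),R.from_euler('xyz',r))); print(q.round(2),round(e,1),round(g,3))
# current, retreat
q=json.loads(open("log.jl").readlines()[-1])[0]
for x,L,phi in(([430,-60,260],.6,0),([400,-60,280],.4,0),([400,-60,280],.2,0),([400,-60,280],.2,-.4),([400,-60,300],.2,-.6),([440,-60,260],.7,-.6),([470,-50,240],.75,-.4)):
    r=R.from_rotvec([phi,0,0])*Rt(L); q,e,g=track(q,(np.array(x,float),r)); print(x,L,phi,q.round(2),round(e,1),round(g,3))
for bk,phi in((60,-.3),(60,0),(0,0)):
    q,e,g=track(q,pose(0,.75,phi,0,bk)); print(bk,phi,q.round(2),round(e,1),round(g,3))
for a,L in((.3,.8),(.6,.8),(.8,.8),(.95,.8)):
    q,e,g=track(q,pose(a,L)); print(a,L,q.round(2),round(e,1),round(g,3))
E
```

```text
[-1.19  0.12  0.05  1.98  0.09  1.02  0.25] 0.0 0.0
[-1.02 -0.18  0.18  2.33  0.46  0.8   0.36] 0.0 0.0
[-0.81 -0.28  0.67  2.46  0.79  0.33  0.79] 0.0 0.0
[430, -60, 260] 0.6 0 [-0.28 -0.29  0.23  2.42  0.22  0.47  1.37] 24.0 0.061
[400, -60, 280] 0.4 0 [-0.14 -0.29  0.13  2.26  0.06  0.78  1.53] 4.7 0.012
[400, -60, 280] 0.2 0 [-0.15 -0.17  0.15  2.11  0.03  1.    1.55] 0.0 0.0
[400, -60, 280] 0.2 -0.4 [-0.23 -0.1  -0.15  2.15  0.49  1.09  1.01] 0.0 0.0
[400, -60, 300] 0.2 -0.6 [-0.29 -0.03 -0.24  2.14  0.65  1.24  0.82] 0.0 0.0
[440, -60, 260] 0.7 -0.6 [-0.31 -0.13 -0.32  2.54  1.25  0.83  0.22] 0.0 0.0
[470, -50, 240] 0.75 -0.4 [-0.25 -0.13 -0.2   2.54  1.4   0.57  0.1 ] 0.0 0.0
60 -0.3 [-0.2   0.18 -0.17  2.53  2.01  0.54 -0.56] 0.0 0.0
60 0 [ 0.27  0.13 -0.32  2.5   2.87  0.24 -1.32] 0.0 0.0
0 0 [ 0.23  0.31 -0.3   2.44  2.86  0.37 -1.28] 0.0 0.0
0.3 0.8 [ 0.26  0.26 -0.33  2.47  2.89  0.39 -1.31] 0.0 0.0
0.6 0.8 [ 0.28  0.18 -0.33  2.47  2.89  0.31 -1.33] 0.0 0.0
0.8 0.8 [ 0.29  0.12 -0.34  2.49  2.9   0.27 -1.34] 0.0 0.0
0.95 0.8 [ 0.3   0.08 -0.35  2.5   2.93  0.24 -1.37] 0.0 0.0
```

```bash
cat > plan.py <<'E'
from fk import *
q=json.loads(open("log.jl").readlines()[-1])[0]
s=lambda x,L,phi:(np.array(x,float),R.from_rotvec([phi,0,0])*Rt(L))
W=[s([400,-60,280],.2,0),s([400,-60,300],.2,-.6),s([440,-60,260],.7,-.6),pose(0,.72,-.3,0,70),pose(0,.72,0,0,50),pose(0,.72)]
Pr=None
for P in W:
    d=rel(q,P,Pr); q,e,g=track(q,P); Pr=P; print(P[0].round(0),*d,q.round(2),round(e,1),round(g,3))
for a,L in((.3,.8),(.95,.8)):
    q,e,g=track(q,pose(a,L)); print(a,L,q.round(2),round(e,1),round(g,3))
for L in(.8,.7,.6): print(L,[ (x[0].round(2),round(x[1],1)) for x in[track(q,pose(.95,L,0,0,60))]])
E
python3 plan.py
```

```text
[400. -60. 280.] [54.2, -6.1, -170.2] [0.004, 0.685, -0.003] [-0.74 -0.29  0.62  2.14  0.22  1.04  1.35] 0.0 0.0
[400. -60. 300.] [-4.0, 0.0, -19.6] [0.588, 0.0, -0.119] [-0.79 -0.08  0.23  2.18  0.66  1.27  0.79] 0.0 0.0
[440. -60. 260.] [-32.6, 22.6, 40.3] [0.0, -0.5, 0.0] [-0.78 -0.17  0.1   2.54  1.25  0.91  0.21] 11.3 0.027
[515. -33. 162.] [-14.9, 77.7, 98.9] [-0.228, -0.02, 0.196] [-0.59  0.12  0.24  2.54  1.89  0.45 -0.46] 1.3 0.002
[528. -44. 148.] [0.7, -6.9, 20.8] [-0.226, 0.0, 0.198] [ 0.02  0.13 -0.06  2.48  2.97  0.2  -1.43] 0.0 0.0
[561. -44. 111.] [-0.0, 0.0, 50.0] [0.0, 0.0, 0.0] [ 0.03  0.28 -0.08  2.44  3.    0.31 -1.45] 0.0 0.0
0.3 0.8 [ 0.05  0.24 -0.1   2.49  3.02  0.39 -1.47] 0.0 0.0
0.95 0.8 [ 0.05  0.06 -0.09  2.52  2.99  0.24 -1.45] 0.0 0.0
0.8 [(array([ 0.09, -0.14, -0.12,  2.54,  2.95,  0.13, -1.41]), np.float64(21.1))]
0.7 [(array([ 0.03, -0.14, -0.06,  2.45,  0.08,  0.13,  1.47]), np.float64(0.0))]
0.6 [(array([-0.08, -0.12,  0.04,  2.36,  0.08,  0.3 ,  1.47]), np.float64(0.0))]
```

```bash
L='from h import *; log()'
python3 steer.py '11 -1 -34 0 0.137 0 0.42; 22 -2 -68 0 0.274 0 0.42; 33 -4 -102 0 0.411 0 0.42; 44 -5 -136 0 0.548 0 0.42; 54 -6 -170 0 0.685 0 0.42' >/dev/null; python3 -c "$L"
python3 steer.py '-1 0 -5 0.147 0 -0.03 0.42; -2 0 -10 0.294 0 -0.06 0.42; -3 0 -15 0.44 0 -0.09 0.42; -4 0 -20 0.588 0 -0.119 0.42; -4 0 -20 0.588 0 -0.119 0.42'>/dev/null; python3 -c "$L"
python3 steer.py '-8 6 10 0 -0.125 0 0.42; -16 11 20 0 -0.25 0 0.42; -24 17 30 0 -0.375 0 0.42; -33 23 40 0 -0.5 0 0.42; -33 23 40 0 -0.5 0 0.42' >/dev/null; python3 -c "$L
import plan"
```

```text
[-0.95 -0.28  0.88  2.46  1.27  0.35  0.38] [ 523.9 -103.1  231.8] [-3.038  0.731  3.123] [ 0.4 -0.5  0.4] 0.42 0.0 3.7
[-1.01  0.14  0.5   2.38  1.27  0.97 -0.07] [515.3 -96.9 246.9] [-2.347  0.675 -3.008] [ 1.   0.9 -0.2] 0.42 0.0 4.2
[-0.49  0.37 -0.06  2.53  1.83  1.23 -0.6 ] [ 555.4 -114.7  238. ] [-1.993  0.809 -2.579] [-0.  -0.1 -0.7] 0.42 0.0 4.7
[400. -60. 280.] [50.3, -18.1, -138.8] [-0.814, 0.79, 0.1] [-0.52 -0.22  0.45  2.13  0.13  1.02  1.45] 0.0 0.0
[400. -60. 300.] [-4.0, 0.0, -19.6] [0.588, 0.0, -0.119] [-0.6  -0.06  0.05  2.16  0.65  1.26  0.81] 0.0 0.0
[440. -60. 260.] [-32.6, 22.6, 40.3] [0.0, -0.5, 0.0] [-0.6  -0.15 -0.06  2.54  1.25  0.88  0.21] 6.5 0.015
[515. -33. 162.] [-14.9, 77.7, 98.9] [-0.228, -0.02, 0.196] [-0.45  0.12  0.09  2.53  1.87  0.47 -0.43] 0.0 0.0
[528. -44. 148.] [0.7, -6.9, 20.8] [-0.226, 0.0, 0.198] [ 0.12  0.14 -0.16  2.48  2.9   0.2  -1.35] 0.0 0.0
[561. -44. 111.] [-0.0, 0.0, 50.0] [0.0, 0.0, 0.0] [ 0.12  0.29 -0.17  2.43  2.92  0.3  -1.36] 0.0 0.0
0.3 0.8 [ 0.15  0.25 -0.21  2.48  2.96  0.39 -1.4 ] 0.0 0.0
0.95 0.8 [ 0.17  0.07 -0.21  2.51  2.96  0.24 -1.42] 0.0 0.0
0.8 [(array([ 0.14, -0.13, -0.17,  2.54,  3.1 ,  0.13, -1.56]), np.float64(18.8))]
0.7 [(array([ 0.12, -0.13, -0.14,  2.45, -0.04,  0.13,  1.59]), np.float64(1.0))]
0.6 [(array([ 0.05, -0.11, -0.07,  2.36,  0.02,  0.3 ,  1.53]), np.float64(0.0))]
```

The first move was slowed near the singularity, so the later ones ended elsewhere, without contact. The joint branch is now good, so I'll re-plan from here.

```bash
cat > plan2.py <<'E'
from fk import *
import sys
q=json.loads(open("log.jl").readlines()[-1])[0]
s=lambda x,L,phi:(np.array(x,float),R.from_rotvec([phi,0,0])*Rt(L))
p,r=fk(np.array(q),PAR,SG); print("back dir",-r.apply([0,0,1]))
W=[s([500,-90,230],.72,-.6),pose(0,.72,-.3,0,75),pose(0,.72,0,0,50),pose(0,.72)]
Pr=None
for P in W:
    d=rel(q,P,Pr); q,e,g=track(q,P); Pr=P; print(P[0].round(0),*d,q.round(2),round(e,1),round(g,3))
E
python3 plan2.py
```

```text
back dir [-0.73717346  0.61362821  0.28290583]
[500. -90. 230.] [39.2, 26.4, -32.5] [-0.343, 0.202, -0.143] [-0.4   0.03 -0.04  2.52  1.57  0.73  0.02] 0.0 0.0
[512. -32. 165.] [4.8, 84.4, 23.4] [-0.226, -0.0, 0.198] [-0.35  0.11 -0.02  2.53  1.83  0.48 -0.39] 0.0 0.0
[528. -44. 148.] [0.7, -6.9, 25.8] [-0.226, 0.0, 0.198] [ 0.19  0.14 -0.24  2.47  2.85  0.2  -1.29] 0.0 0.0
[561. -44. 111.] [-0.0, 0.0, 50.0] [0.0, 0.0, 0.0] [ 0.19  0.29 -0.24  2.43  2.86  0.3  -1.29] 0.0 0.0
```

```bash
L='from h import *; log()'
python3 steer.py '13 9 -11 -0.11 0.07 -0.05 0.42; 26 18 -22 -0.23 0.13 -0.1 0.42; 39 26 -32 -0.343 0.202 -0.143 0.42; 39 26 -32 -0.343 0.202 -0.143 0.42' >/dev/null; python3 -c "$L
import plan2"
```

```text
[-0.24  0.07 -0.17  2.5   1.63  0.72 -0.02] [517.9 -92.4 204.6] [-2.406  0.579 -2.685] [ 0.8 -0.8  0.6] 0.42 0.0 5.1
back dir [-0.65999343  0.42326648  0.62068846]
[500. -90. 230.] [-0.3, -0.2, -11.1] [0.001, 0.001, -0.005] [-0.25  0.04 -0.18  2.51  1.58  0.73  0.03] 0.0 0.0
[512. -32. 165.] [4.8, 84.4, 23.4] [-0.226, -0.0, 0.198] [-0.2   0.12 -0.17  2.51  1.82  0.5  -0.37] 0.0 0.0
[528. -44. 148.] [0.7, -6.9, 25.8] [-0.226, 0.0, 0.198] [ 0.31  0.15 -0.36  2.46  2.76  0.2  -1.2 ] 0.0 0.0
[561. -44. 111.] [-0.0, 0.0, 50.0] [0.0, 0.0, 0.0] [ 0.28  0.3  -0.35  2.42  2.76  0.31 -1.18] 0.0 0.0
```

The model and the measurement differ by about 20 mm here, so I'll refit with the new data.

```bash
sed -i 's/best\[:2\]/best[:1]/; s/\[:54\]/[:-24]/' fit.py; python3 fit.py; python3 plan2.py
```

```text
[(0.0003453788662983674, (-1, 1, -1, 1, -1, 1, -1), 1.5707963267948966), (6.394891821233444, (1, 1, 1, 1, 1, 1, 1), -1.5707963267948966), (10.140216573552834, (-1, 1, -1, 1, -1, 1, 1), 1.5707963267948966), (14.246180937546967, (-1, 1, 1, -1, 1, -1, 1), 0), (17.50019920145298, (1, 1, 1, 1, 1, -1, 1), -1.5707963267948966), (18.209622781376414, (-1, 1, 1, -1, 1, -1, 1), 1.5707963267948966)]
(-1, 1, -1, 1, -1, 1, -1) 4.490945056399022 [[-0.1, 0.0, 284.3], [-0.1, -14.6, -0.0], [0.1, -14.6, 266.6], [0.6, -9.6, 266.6], [0.1, -9.6, 0.3], [-0.3, -0.3, 451.8], [0.5, -0.3, 0.3], [-0.4, 0.4, 370.6]] 1.5708351017123328
[[ 0.1 -0.1  0.   0.  -0.  -0. ]
 [-0.1  0.7  0.1  0.3  0.2  0.7]
 [-0.5 -0.4 -0.5 -0.4 -0.3 -0.3]
 [ 0.7  0.7  0.5  0.3  0.3  0. ]
 [ 0.5  0.3  0.5  0.1  0.3 -0. ]
 [-0.1 -0.1 -0.   0.  -0.  -0. ]
 [ 0.  -0.  -0.   0.  -0.  -0. ]
 [-0.   0.1 -0.   0.  -0.  -0. ]
 [-0.   0.1 -0.   0.  -0.  -0. ]
 [-0.1 -0.1 -0.   0.   0.  -0. ]
 [-0.  -0.   0.  -0.  -0.  -0. ]
 [ 0.   0.1 -0.  -0.  -0.  -0. ]
 [-0.1 -0.1  0.   0.  -0.  -0. ]]
back dir [-0.65999343  0.42326648  0.62068846]
[500. -90. 230.] [-1.5, -12.2, -28.6] [0.001, 0.001, -0.005] [-0.25 -0.02 -0.19  2.5   1.49  0.72  0.13] 0.0 0.0
[512. -32. 165.] [4.8, 84.4, 23.4] [-0.226, -0.0, 0.198] [-0.21  0.06 -0.15  2.52  1.75  0.48 -0.29] 0.0 0.0
[528. -44. 148.] [0.7, -6.9, 25.8] [-0.226, 0.0, 0.198] [ 0.31  0.11 -0.33  2.49  2.9   0.18 -1.32] 0.0 0.0
[561. -44. 111.] [-0.0, 0.0, 50.0] [0.0, 0.0, 0.0] [ 0.26  0.26 -0.3   2.45  2.87  0.29 -1.28] 0.0 0.0
```

```bash
cat > plan3.py <<'E'
from fk import *
q=json.loads(open("log.jl").readlines()[-1])[0]
W=[pose(0,.72,-.3,0,75),pose(0,.72,-.12,0,60),pose(0,.72,0,0,50),pose(0,.72)]
Pr=None
for P in W:
    d=rel(q,P,Pr); q,e,g=track(q,P); Pr=P; print(P[0].round(0),*d,q.round(2),round(e,1),round(g,3))
for L in(.72,.76,.8):
  k=q
  for a in(.3,.6,.95):
    k,e,g=track(k,pose(a,L)); print(a,L,k.round(2),round(e,1),round(g,3))
  for D in((.0,60),(-.2,60)): print(L,[ (x[0].round(2),round(x[1],1)) for x in[track(k,pose(.95,L+D[0],0,0,D[1]))]])
E
python3 plan3.py
```

```text
[512. -32. 165.] [3.8, 72.1, -5.1] [-0.224, 0.001, 0.193] [-0.2   0.06 -0.16  2.52  1.75  0.48 -0.29] 0.0 0.0
[522. -41. 156.] [0.3, -5.5, 15.4] [-0.135, 0.0, 0.119] [-0.03  0.07 -0.12  2.52  2.22  0.25 -0.7 ] 0.0 0.0
[528. -44. 148.] [0.1, -2.8, 10.1] [-0.09, 0.0, 0.079] [ 0.32  0.11 -0.34  2.49  2.89  0.18 -1.31] 0.0 0.0
[561. -44. 111.] [-0.0, 0.0, 50.0] [0.0, 0.0, 0.0] [ 0.27  0.26 -0.31  2.45  2.86  0.3  -1.27] 0.0 0.0
0.3 0.72 [ 0.27  0.19 -0.3   2.44  2.84  0.21 -1.26] 0.0 0.0
0.6 0.72 [ 0.28  0.11 -0.3   2.44  2.84  0.14 -1.27] 0.0 0.0
0.95 0.72 [ 0.34  0.03 -0.35  2.46  2.93  0.13 -1.36] 17.1 0.067
0.72 [(array([-1.31, -0.29,  0.91,  2.54,  4.17,  0.13, -2.86]), np.float64(265.7))]
0.72 [(array([ 0.33, -0.1 , -0.31,  2.29, -0.08,  0.43,  1.65]), np.float64(0.0))]
0.3 0.76 [ 0.31  0.2  -0.34  2.47  2.89  0.29 -1.31] 0.0 0.0
0.6 0.76 [ 0.33  0.13 -0.36  2.47  2.91  0.21 -1.33] 0.0 0.0
0.95 0.76 [ 0.39  0.04 -0.4   2.49  3.01  0.14 -1.44] 0.0 0.0
0.76 [(array([-0.85, -0.29,  0.65,  2.54,  4.17,  0.13, -2.8 ]), np.float64(160.5))]
0.76 [(array([ 2.95,  0.54, -1.47,  2.54,  4.17,  0.13, -2.4 ]), np.float64(393.6))]
0.3 0.8 [ 0.32  0.22 -0.37  2.5   2.92  0.37 -1.34] 0.0 0.0
0.6 0.8 [ 0.35  0.14 -0.38  2.5   2.95  0.29 -1.37] 0.0 0.0
0.95 0.8 [ 0.4   0.05 -0.41  2.52  3.04  0.22 -1.47] 0.0 0.0
0.8 [(array([ 0.18, -0.17, -0.17,  2.54,  3.75,  0.13, -2.19]), np.float64(25.3))]
0.8 [(array([-1.19, -0.29,  0.63,  2.4 ,  4.17,  0.13, -2.86]), np.float64(352.7))]
```

```bash
L='from h import *; log()'
python3 steer.py '1 24 -2 -0.075 0 0.065 0.42; 3 48 -4 -0.15 0 0.13 0.42; 4 72 -5 -0.224 0 0.193 0.42; 4 72 -5 -0.224 0 0.193 0.42' >/dev/null; python3 -c "$L"
python3 steer.py '0 -3 8 -0.07 0 0.06 0.42; 0 -5 15 -0.135 0 0.119 0.42; 0 -5 15 -0.135 0 0.119 0.42; 0 -5 15 -0.135 0 0.119 0.42' >/dev/null; python3 -c "$L
import plan3" | head -5
```

```text
[-0.19  0.07 -0.19  2.53  1.76  0.49 -0.31] [511.6 -31.  162.3] [-2.748  0.681 -2.886] [ 0.1 -0.7  0.2] 0.42 0.0 5.5
[-0.02  0.08 -0.14  2.52  2.22  0.26 -0.7 ] [522.8 -40.3 154.1] [-2.975  0.716 -3.033] [ 0.5 -0.3 -0.1] 0.42 0.0 5.9
[512. -32. 165.] [0.3, 6.7, -16.3] [0.13, 0.002, -0.116] [-0.19  0.07 -0.18  2.52  1.75  0.48 -0.29] 0.0 0.0
[522. -41. 156.] [0.3, -5.5, 15.4] [-0.135, 0.0, 0.119] [-0.02  0.07 -0.13  2.51  2.22  0.25 -0.69] 0.0 0.0
[528. -44. 148.] [0.1, -2.8, 10.1] [-0.09, 0.0, 0.079] [ 0.33  0.11 -0.36  2.49  2.88  0.18 -1.31] 0.0 0.0
[561. -44. 111.] [-0.0, 0.0, 50.0] [0.0, 0.0, 0.0] [ 0.28  0.26 -0.32  2.45  2.85  0.3  -1.26] 0.0 0.0
```

```bash
L='from h import *; log()'
python3 steer.py '0 -1 2 -0.02 0 0.02 0.42; 0 -1 4 -0.045 0 0.04 0.42; 0 -2 6 -0.07 0 0.06 0.42; 0 -3 8 -0.09 0 0.079 0.42; 0 -3 8 -0.09 0 0.079 0.42' >/dev/null; python3 -c "$L
go(tcp(0,.72),.72)"
```

```text
[ 0.3   0.11 -0.33  2.49  2.86  0.19 -1.29] [528.4 -42.8 148.6] [-3.137  0.723 -3.137] [-0.5 -0.3  0.7] 0.42 0.0 6.4
target [561.2 -44.5 110.7] now [528.4 -42.8 148.6] [-3.137  0.723 -3.137] d [ 0.4 -1.6 50.1] w [-0.002  0.003  0.004] F [-0.5 -0.3  0.7] q [ 0.3   0.11 -0.33  2.49  2.86  0.19 -1.29]
```

```bash
L='from h import *; log()'
python3 steer.py '0 -2 10 0 0 0 0.42; 0 -2 20 0 0 0 0.42; 0 -2 30 0 0 0 0.42; 0 -2 40 0 0 0 0.42' >/dev/null; python3 -c "$L"; python3 steer.py '0 0 5 0 0 0 0.42; 0 0 10 0 0 0 0.42; 0 0 10 0 0 0 0.42' >/dev/null;  python3 -c "$L
go(tcp(0,.72),.72)
pic('grip0')"
```

```text
[ 0.27  0.23 -0.31  2.46  2.85  0.28 -1.27] [554.7 -43.5 117.9] [-3.135  0.721 -3.134] [-0.2 -0.  -0.4] 0.42 0.0 6.8
[ 0.26  0.26 -0.31  2.46  2.86  0.3  -1.27] [560.6 -43.8 110. ] [-3.137  0.72  -3.135] [ 0.2 -0.1  0.4] 0.42 0.0 7.1
target [561.2 -44.5 110.7] now [560.6 -43.8 110. ] [-3.137  0.72  -3.135] d [-0.9 -0.7 -0.1] w [-0.    -0.     0.005] F [ 0.2 -0.1  0.4] q [ 0.26  0.26 -0.31  2.46  2.86  0.3  -1.27]
side scale 2.105
top scale 3.077
```

View pics/grip0.png

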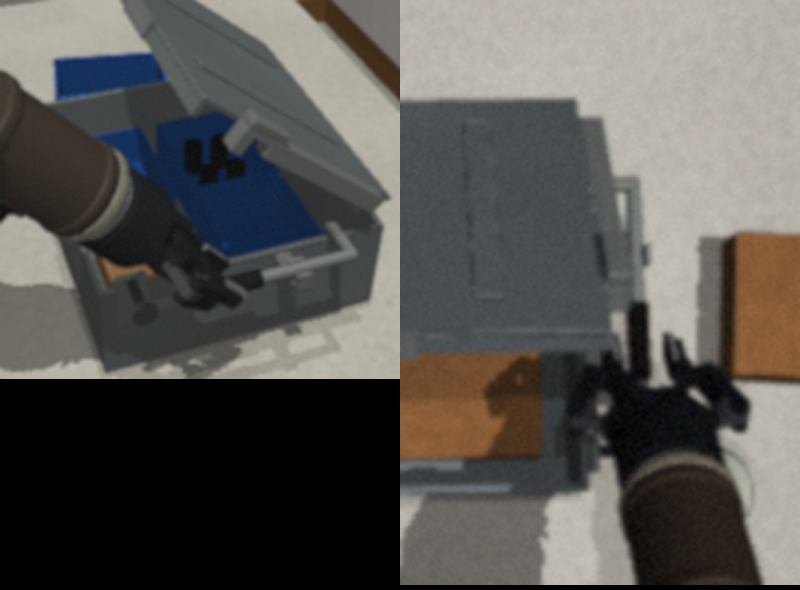

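The fingers straddle the sleeve: in the top crop they are at x≈615 and 670, with the sleeve at 640, and the force is near zero. Closing now.

```bash
L='from h import *; log()'
python3 steer.py '0 0 0 0 0 0 0; 0 0 0 0 0 0 0; 0 0 0 0 0 0 0; 0 0 0 0 0 0 0' >/dev/null; python3 -c "$L
from fk import *
q=ctrl.state()['joint_positions']; Pr=None
for a in (.1,.2,.3,.4,.5,.6,.7,.8,.9):
    P=pose(a,min(.8,.72+a*.2)); print(a,*rel(q,P,Pr)); Pr=P"
```

```text
[ 0.26  0.26 -0.31  2.46  2.86  0.3  -1.27] [560.3 -43.4 111. ] [-3.137  0.721 -3.134] [-5.   2.5  4.8] 0.17 58.5 7.6
0.1 [-6.3, -1.4, -5.7] [0.0, -0.019, 0.006]
0.2 [-5.1, 0.0, -7.1] [0.0, -0.02, 0.0]
0.3 [-4.5, 0.0, -7.4] [0.0, -0.02, 0.0]
0.4 [-3.9, 0.0, -7.7] [0.0, -0.02, 0.0]
0.5 [-2.9, 0.0, -8.0] [0.0, 0.0, 0.0]
0.6 [-2.1, 0.0, -8.2] [0.0, 0.0, 0.0]
0.7 [-1.3, 0.0, -8.4] [0.0, 0.0, 0.0]
0.8 [-0.4, 0.0, -8.5] [0.0, 0.0, 0.0]
0.9 [0.4, 0.0, -8.5] [0.0, 0.0, 0.0]
```

```bash
L='from h import *; log()'
python3 steer.py '-2 0 -2 0 -0.006 0 0; -4 0 -4 0 -0.012 0 0; -6 0 -6 0 -0.019 0 0; -6 0 -6 0 -0.019 0 0' >/dev/null; python3 -c "$L"
python3 steer.py '-1.3 0 -2 0 -0.005 0 0; -2.6 0 -3.6 0 -0.01 0 0; -4 0 -5.4 0 -0.015 0 0; -5.1 0 -7.1 0 -0.02 0 0' >/dev/null; python3 -c "$L"
```

```text
[ 0.28  0.25 -0.32  2.46  2.87  0.31 -1.28] [560.1 -43.5 118.5] [-3.137  0.738 -3.135] [-1.2  5.2 -5. ] 0.17 58.8 8.0
[ 0.29  0.23 -0.34  2.47  2.89  0.32 -1.3 ] [558.7 -43.4 126.7] [-3.137  0.757 -3.135] [-3.   4.3 -7.5] 0.18 58.5 8.4
```

```bash
cat >> h.py <<'E'
def rod():
    s=ctrl.state(); g=s["tcp_pos"]-19*R.from_euler('xyz',s["ee_rot"]).apply([0,0,1])-PIV
    print("rod",np.arctan2(g[2],g[0]).round(3),"r",np.hypot(g[0],g[2]).round(1),"T",s["torque"].round(2)); log()
E
L='from h import *; rod()'
python3 steer.py '-1.1 0 -1.9 0 -0.005 0 0; -2.2 0 -3.7 0 -0.01 0 0; -3.4 0 -5.5 0 -0.015 0 0; -4.5 0 -7.4 0 -0.02 0 0' >/dev/null; python3 -c "$L"
python3 steer.py '-1 0 -2 0 -0.005 0 0; -2 0 -4 0 -0.01 0 0; -3 0 -6 0 -0.015 0 0; -4 0 -7.7 0 -0.02 0 0' >/dev/null; python3 -c "$L"
```

```text
rod 0.278 r 82.4 T [0.72 2.62 0.56]
[ 0.31  0.21 -0.35  2.49  2.9   0.33 -1.31] [556.2 -43.5 134. ] [-3.138  0.774 -3.136] [  4.    4.5 -19.2] 0.17 58.6 8.8
rod 0.382 r 81.9 T [0.61 2.85 1.06]
[ 0.33  0.19 -0.37  2.5   2.92  0.34 -1.33] [553.2 -43.4 142.2] [-3.138  0.794 -3.135] [ -0.5   7.  -16.5] 0.16 58.1 9.2
```

```bash
L='from h import *; rod()'
python3 steer.py '-0.7 0 -2 0 0 0 0; -1.4 0 -4 0 0 0 0; -2.1 0 -6 0 0 0 0; -2.9 0 -8 0 0 0 0' >/dev/null; python3 -c "$L"
python3 steer.py '-0.5 0 -2 0 0 0 0; -1 0 -4.1 0 0 0 0; -1.6 0 -6.1 0 0 0 0; -2.1 0 -8.2 0 0 0 0' >/dev/null; python3 -c "$L"
```

```text
rod 0.504 r 85.9 T [-0.    0.73 -0.04]
[ 0.34  0.16 -0.37  2.5   2.93  0.32 -1.34] [552.6 -44.6 153.3] [-3.136  0.801 -3.136] [-0.7  0.8 -0.1] 0.0 0.0 9.6
rod 0.598 r 84.9 T [0.03 0.71 0.07]
[ 0.35  0.14 -0.38  2.5   2.94  0.29 -1.36] [547.5 -43.9 159.6] [-3.136  0.799 -3.135] [ 0.5  0.1 -0.3] 0.0 0.0 10.0
```

The width is now 0, so the rod slipped out of the pads. Looking.

```bash
python3 -c "
from h import *
pic('slip')"
```

```text
side scale 2.105
top scale 3.077
```

View pics/slip.png

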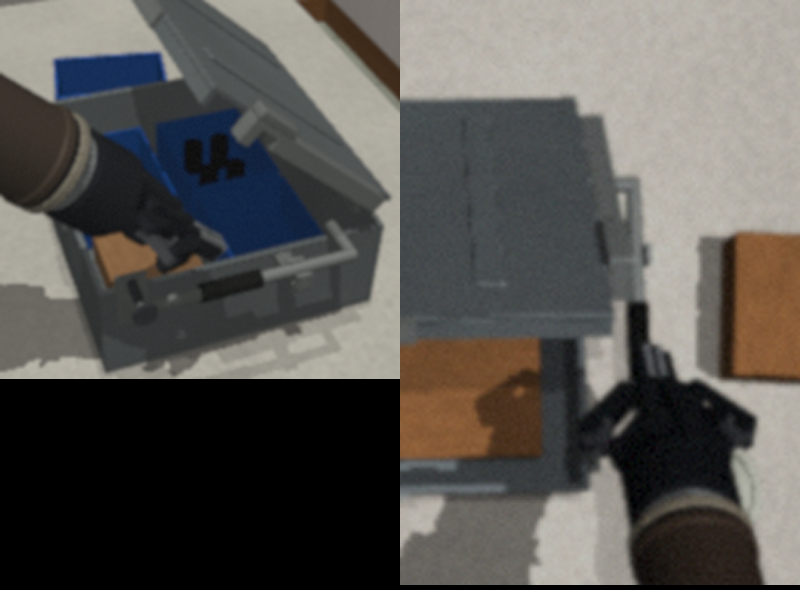

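The rod slipped off the tips and fell back into its clip: the black sleeve at (232,283) in the side crop is level again. Gripping while rotating depends on friction. A better way is to come from the outside (-y), tool axis nearly parallel to the pivot axis, with one finger under the rod and the tool rolling with it. I'll check reach.

```bash
cat >> fk.py <<'E'
def sp(a,b,e,flip=0,back=0,r=85,deep=19,roll=None):
    z=np.array([np.sin(b)*np.cos(e),np.cos(b)*np.cos(e),-np.sin(e)]); t=a if roll is None else roll
    rod=np.array([np.cos(t),0,np.sin(t)]); y=np.cross(rod,z); y/=np.linalg.norm(y); y=-y if flip else y
    M=R.from_matrix(np.array([np.cross(y,z),y,z]).T)
    return PIV+r*np.array([np.cos(a),0,np.sin(a)])+(deep-back)*z,M
E
cat > ex2.py <<'E'
from fk import *
rng=np.random.default_rng(1)
mar=lambda q:np.minimum(q-LO,HI-q)
for b in(0,.3,.6):
  for e in(.25,.5,.75):
    for fl in(0,1):
      best=None
      for k in range(6):
        q,er=ik(sp(0,b,e,fl),rng.uniform(LO,HI),.1)
        if er>1.5: continue
        m=mar(q).min(); k2=q;x=0
        for a in(.3,.6,.95):
            k2,er,g=track(k2,sp(a,b,e,fl),n=12); m=min(m,mar(k2).min()); x=max(x,er)
        kb,eb,_=track(q,sp(0,b,e,fl,60),n=12); x=max(x,eb)
        if x<1.5 and(best is None or m>best[0]): best=(m,q,k2)
      if best: print(b,e,fl,round(best[0],2),best[1].round(2),best[2].round(2),flush=True)
E
timeout 550 python3 ex2.py
```

```text
0 0.25 0 0.11 [ 1.13  1.22 -0.97  1.6  -0.31  1.24  2.09] [ 1.31  1.28 -1.28  1.68 -0.11  1.23  2.75]
0 0.25 1 0.34 [ 0.88  1.02 -0.52  1.62 -0.69  1.39 -0.72] [ 1.09  0.97 -0.79  1.7  -0.56  1.34  0.04]
0 0.5 0 0.0 [ 0.98  0.94 -0.74  1.67 -0.43  1.18  2.18] [ 1.19  0.93 -1.03  1.72 -0.28  1.19  2.86]
0 0.5 1 0.12 [ 0.47  0.8   0.04  1.71 -0.91  1.45 -0.54] [ 0.62  0.66 -0.13  1.77 -0.82  1.45  0.24]
0 0.75 0 0.06 [ 1.13  0.99 -1.12  1.71  0.06  1.05  1.72] [ 1.28  1.04 -1.41  1.75  0.22  1.15  2.29]
0 0.75 1 0.54 [ 0.78  0.72 -0.51  1.74 -0.49  1.11 -0.93] [ 0.98  0.64 -0.74  1.77 -0.4   1.16 -0.27]
0.3 0.25 0 0.0 [ 1.43  1.45 -1.33  1.83  0.05  0.86  1.78] [ 1.52  1.42 -1.47  1.9   0.09  0.89  2.54]
0.3 0.25 1 0.24 [ 1.26  1.14 -0.95  1.84 -0.53  0.94 -0.84] [ 1.46  1.18 -1.23  1.91 -0.3   0.91 -0.24]
0.3 0.5 0 0.18 [ 1.25  1.   -1.01  1.87 -0.36  0.83  2.14] [ 1.43  1.02 -1.29  1.92 -0.15  0.86  2.67]
0.3 0.5 1 0.1 [ 0.83  0.74 -0.37  1.9  -0.93  1.08 -0.51] [ 1.    0.63 -0.55  1.95 -0.84  1.1   0.17]
0.3 0.75 0 0.1 [ 1.02  0.71 -0.76  1.91 -0.5   0.82  2.23] [ 1.23  0.65 -1.    1.93 -0.38  0.89  2.76]
0.6 0.25 0 0.06 [ 1.5   1.28 -1.18  2.07 -0.46  0.5   2.28] [ 1.64  1.31 -1.41  2.14 -0.12  0.5   2.76]
0.6 0.25 1 0.14 [ 1.38  1.1  -0.97  2.08 -0.89  0.64 -0.48] [ 1.57  1.1  -1.22  2.14 -0.62  0.58  0.09]
0.6 0.5 0 0.09 [ 1.41  1.02 -1.15  2.09 -0.42  0.45  2.23] [ 1.58  1.01 -1.38  2.13 -0.15  0.51  2.64]
0.6 0.5 1 0.2 [ 1.35  0.93 -1.04  2.1  -0.68  0.5  -0.67] [ 1.54  0.9  -1.27  2.14 -0.43  0.54 -0.24]
0.6 0.75 0 0.0 [ 1.09  0.63 -0.79  2.09 -0.76  0.56  2.49] [ 1.34  0.55 -1.06  2.11 -0.58  0.64  2.86]
0.6 0.75 1 0.13 [ 0.99  0.58 -0.66  2.1  -0.9   0.61 -0.54] [ 1.17  0.44 -0.82  2.12 -0.79  0.72 -0.08]
```

```bash
cat > plan4.py <<'E'
from fk import *
from bench import ctrl
q=ctrl.state()['joint_positions']
s=lambda x,L,phi:(np.array(x,float),R.from_rotvec([phi,0,0])*Rt(L))
up=lambda P,d:(P[0]+np.array(d),P[1])
E
cat > p4.py <<'E'
from plan4 import *
q0=q
for b,e in((0,.6),(.15,.6)):
  for fl in(0,1):
    q=q0;print("==",b,e,fl)
    for P in(s([480,-70,230],.4,0),s([480,-100,250],.1,.2),up(sp(0,b,e,fl,100),[0,-20,40]),sp(0,b,e,fl,60),sp(0,b,e,fl),sp(.5,b,e,fl),sp(.95,b,e,fl),sp(.95,b,e,fl,60)):
        q,er,g=track(q,P); print(P[0].round(0),q.round(2),round(er,1),round(g,3))
E
python3 p4.py
```

```text
== 0 0.6 0
[480. -70. 230.] [ 0.51 -0.06 -0.42  2.2  -0.1   0.6   1.73] 0.0 0.0
[ 480. -100.  250.] [ 0.57  0.15 -0.33  1.89 -0.19  1.07  1.89] 0.0 0.0
[ 549. -131.  211.] [ 0.83  0.72 -0.35  1.51 -0.59  1.51  2.28] 0.0 0.0
[549. -78. 148.] [ 0.78  0.76 -0.37  1.63 -0.61  1.34  2.33] 0.0 0.0
[549. -29. 114.] [ 0.74  0.78 -0.39  1.71 -0.64  1.23  2.36] 0.0 0.0
[538. -29. 155.] [ 0.83  0.73 -0.5   1.71 -0.59  1.24  2.7 ] 0.0 0.0
[513. -29. 183.] [ 1.13  0.82 -0.95  1.74 -0.31  1.18  2.86] 0.0 0.0
[513. -78. 217.] [ 1.17  0.8  -0.94  1.65 -0.3   1.31  2.85] 0.0 0.0
== 0 0.6 1
[480. -70. 230.] [ 0.51 -0.06 -0.42  2.2  -0.1   0.6   1.73] 0.0 0.0
[ 480. -100.  250.] [ 0.57  0.15 -0.33  1.89 -0.19  1.07  1.89] 0.0 0.0
[ 549. -131.  211.] [ 1.42  1.55 -1.47  1.82  0.84  1.79  2.86] 277.2 1.78
[549. -78. 148.] [ 1.38  1.64 -1.47  1.92  0.93  1.69  2.86] 277.9 1.646
[549. -29. 114.] [ 1.34  1.7  -1.47  1.99  1.    1.6   2.86] 267.1 1.537
[538. -29. 155.] [ 1.35  1.56 -1.47  2.12  0.93  1.72  2.86] 346.6 1.946
[513. -29. 183.] [ 1.29  1.73 -1.47  2.1   0.14  1.03  2.86] 202.6 2.692
[513. -78. 2
[... 528 characters left out ...]
    1.84 -0.36  1.04  2.86] 0.0 0.0
[508. -78. 217.] [ 1.28  0.77 -0.99  1.76 -0.35  1.17  2.86] 0.0 0.0
== 0.15 0.6 1
[480. -70. 230.] [ 0.51 -0.06 -0.42  2.2  -0.1   0.6   1.73] 0.0 0.0
[ 480. -100.  250.] [ 0.57  0.15 -0.33  1.89 -0.19  1.07  1.89] 0.0 0.0
[ 539. -131.  211.] [ 1.52  1.53 -1.47  1.93  0.84  1.67  2.86] 287.8 1.742
[544. -78. 148.] [ 1.47  1.63 -1.47  2.03  0.95  1.56  2.86] 281.0 1.593
[551. -29. 114.] [ 1.41  1.69 -1.47  2.07  1.04  1.45  2.86] 259.6 1.469
[541. -29. 155.] [ 1.44  1.53 -1.47  2.2   0.96  1.55  2.86] 342.3 1.875
[515. -29. 183.] [ 1.93  1.13 -1.47  2.54  0.75  1.25  2.86] 478.9 2.512
[508. -78. 217.] [ 1.32  1.99 -1.47  1.97  1.14  1.28  2.86] 357.3 2.206
```

```bash
cat >> plan4.py <<'E'
tw=lambda P,w:(P[0],P[1]*R.from_euler('z',w))
W=[tw(s([500,-80,230],.4,0),.7),tw(s([490,-110,260],.1,.2),1.4),tw(s([500,-120,250],.1,.6),2.1),up(sp(0,0,.6,1,100),[0,-20,40]),sp(0,0,.6,1,60),sp(0,0,.6,1)]
def show(i,n=9,q=q):
    Pr=None
    for P in W[i:][:n]:
        d=rel(q,P,Pr); q,er,g=track(q,P); Pr=P; print(P[0].round(0),*d,q.round(2),round(er,1),round(g,3))
    return q
E
python3 -c "
from plan4 import *
k=show(0)
for P in (sp(.5,0,.6,1),sp(.95,0,.6,1),sp(.95,0,.6,1,60)): k,er,g=track(k,P); print(k.round(2),er,g)"
```

```text
[500. -80. 230.] [-17.3, -36.4, -83.0] [0.139, 0.384, 0.695] [ 0.12 -0.03 -0.03  2.18 -0.06  0.6   1.01] 0.0 0.0
[ 490. -110.  260.] [-21.2, -21.4, -31.5] [0.166, 0.325, 0.742] [ 0.21  0.14  0.08  1.87 -0.26  1.11  0.57] 0.0 0.0
[ 500. -120.  250.] [-13.2, 7.0, 8.8] [0.073, 0.401, 0.73] [ 0.38  0.34  0.2   1.78 -0.64  1.35  0.26] 0.0 0.0
[ 549. -131.  211.] [-4.1, 55.5, 30.7] [0.388, 0.103, 1.047] [ 0.4   0.71  0.31  1.55 -0.87  1.7  -0.6 ] 0.0 0.0
[549. -78. 148.] [0.0, 21.7, 79.1] [0.0, 0.0, 0.0] [ 0.35  0.74  0.28  1.66 -0.92  1.56 -0.53] 0.0 0.0
[549. -29. 114.] [0.0, 0.0, 60.0] [0.0, 0.0, 0.0] [ 0.3   0.75  0.25  1.74 -0.96  1.47 -0.5 ] 0.0 0.0
[ 0.35  0.68  0.19  1.75 -0.91  1.47 -0.15] 2.2737367544323206e-13 3.1194167794663977e-16
[ 0.42  0.6   0.11  1.79 -0.86  1.46  0.25] 1.9895196601282805e-13 5.959374814064025e-16
[ 0.47  0.6   0.14  1.7  -0.82  1.57  0.22] 1.7053025658242404e-13 6.741805892158183e-16
```

```bash
python3 steer.py '-3 -7 -17 0.03 0.08 0.14 0.2; -7 -15 -33 0.055 0.15 0.28 0.2; -10 -22 -50 0.08 0.23 0.42 0.2; -14 -29 -66 0.11 0.31 0.56 0.3; -17 -36 -83 0.139 0.384 0.695 0.4' >/dev/null; python3 -c "
from h import *; log()
from plan4 import *
show(0)"
```

```text
[ 0.32  0.04 -0.34  2.44  1.83  0.19 -0.39] [530.4 -99.4 183.5] [-3.088  0.726  2.984] [-0.3  0.2 -1.2] 0.4 0.0 10.6
[500. -80. 230.] [-6.1, 11.3, -57.5] [-0.019, 0.354, 0.55] [ 0.36 -0.02 -0.27  2.16 -0.07  0.6   1.02] 0.0 0.0
[ 490. -110.  260.] [-21.2, -21.4, -31.5] [0.166, 0.325, 0.742] [ 0.43  0.15 -0.16  1.85 -0.22  1.1   0.53] 0.0 0.0
[ 500. -120.  250.] [-13.2, 7.0, 8.8] [0.073, 0.401, 0.73] [ 0.57  0.34 -0.05  1.77 -0.57  1.31  0.19] 0.0 0.0
[ 549. -131.  211.] [-4.1, 55.5, 30.7] [0.388, 0.103, 1.047] [ 0.54  0.69  0.1   1.54 -0.79  1.63 -0.68] 0.0 0.0
[549. -78. 148.] [0.0, 21.7, 79.1] [0.0, 0.0, 0.0] [ 0.49  0.73  0.07  1.65 -0.83  1.48 -0.62] 0.0 0.0
[549. -29. 114.] [0.0, 0.0, 60.0] [0.0, 0.0, 0.0] [ 0.44  0.74  0.04  1.73 -0.87  1.38 -0.59] 0.0 0.0
```

```bash
python3 steer.py '-2 3 -15 0 0.1 0.14 0.4; -3 6 -29 0 0.18 0.28 0.4; -5 9 -44 -0.01 0.27 0.42 0.4; -6 11 -57 -0.019 0.354 0.55 0.4; -6 11 -57 -0.019 0.354 0.55 0.4' >/dev/null; python3 -c "
from h import *; log()
from plan4 import *
show(0,2)
print()
show(1)"
```

```text
[ 0.31 -0.06 -0.36  2.35  0.73  0.32  0.5 ] [ 510.5 -102.4  220.2] [3.112 0.64  2.748] [-0.1 -1.  -0. ] 0.4 0.0 11.1
[500. -80. 230.] [8.7, 17.3, -18.3] [-0.074, 0.285, 0.356] [ 0.29 -0.02 -0.19  2.17 -0.07  0.6   1.01] 0.0 0.0
[ 490. -110.  260.] [-21.2, -21.4, -31.5] [0.166, 0.325, 0.742] [ 0.36  0.15 -0.08  1.86 -0.23  1.11  0.54] 0.0 0.0

[ 490. -110.  260.] [-11.0, -13.6, -41.9] [0.146, 0.664, 1.06] [ 0.42  0.15 -0.15  1.85 -0.22  1.1   0.53] 0.0 0.0
[ 500. -120.  250.] [-13.2, 7.0, 8.8] [0.073, 0.401, 0.73] [ 0.56  0.34 -0.04  1.77 -0.57  1.31  0.19] 0.0 0.0
[ 549. -131.  211.] [-4.1, 55.5, 30.7] [0.388, 0.103, 1.047] [ 0.54  0.69  0.1   1.54 -0.79  1.63 -0.67] 0.0 0.0
[549. -78. 148.] [0.0, 21.7, 79.1] [0.0, 0.0, 0.0] [ 0.49  0.73  0.07  1.65 -0.83  1.48 -0.61] 0.0 0.0
[549. -29. 114.] [0.0, 0.0, 60.0] [0.0, 0.0, 0.0] [ 0.44  0.74  0.05  1.73 -0.87  1.38 -0.58] 0.0 0.0
```

```bash
python3 steer.py '-1 -2 -5 0.015 0.066 0.106 0.4; -2 -4 -11 0.03 0.13 0.21 0.4; -3 -5 -17 0.04 0.2 0.32 0.4; -4 -6 -22 0.06 0.265 0.42 0.4; -5 -7 -26 0.073 0.332 0.53 0.4' >/dev/null; python3 -c "
from h import *; log()
from plan4 import *
show(1,1)
print()
show(2)"
```

```text
[ 0.32  0.01 -0.24  2.07  0.08  0.76  0.69] [ 497.7 -104.5  244.5] [2.947 0.24  2.208] [-1.1  0.2 -0.5] 0.4 0.0 11.6
[ 490. -110.  260.] [-3.6, -6.3, -16.5] [0.074, 0.331, 0.529] [ 0.41  0.15 -0.14  1.85 -0.22  1.1   0.53] 0.0 0.0

[ 500. -120.  250.] [-14.8, -6.7, -3.3] [0.162, 0.723, 1.262] [ 0.56  0.34 -0.04  1.77 -0.58  1.31  0.2 ] 0.0 0.0
[ 549. -131.  211.] [-4.1, 55.5, 30.7] [0.388, 0.103, 1.047] [ 0.53  0.69  0.11  1.54 -0.79  1.63 -0.67] 0.0 0.0
[549. -78. 148.] [0.0, 21.7, 79.1] [0.0, 0.0, 0.0] [ 0.49  0.73  0.08  1.65 -0.83  1.49 -0.61] 0.0 0.0
[549. -29. 114.] [0.0, 0.0, 60.0] [0.0, 0.0, 0.0] [ 0.44  0.74  0.05  1.73 -0.87  1.38 -0.58] 0.0 0.0
```

```bash
python3 steer.py '-1 -1 -3 0.015 0.066 0.106 0.4; -1 -2 -6 0.03 0.13 0.21 0.4; -2 -4 -10 0.04 0.2 0.32 0.4; -3 -5 -13 0.06 0.265 0.42 0.4; -4 -6 -16 0.073 0.332 0.53 0.4' >/dev/null
python3 steer.py '-3 1 2 0.013 0.07 0.126 0.4; -5 3 3 0.025 0.138 0.25 0.4; -8 4 5 0.04 0.2 0.37 0.4; -10 5 7 0.05 0.27 0.5 0.4; -13 7 9 0.065 0.35 0.63 0.4' >/dev/null; python3 -c "
from h import *; log()
from plan4 import *
show(3)"
```

```text
[ 0.54  0.33 -0.04  1.76 -0.53  1.3   0.25] [ 501.1 -120.5  249. ] [-2.96  -0.529  1.065] [ 0.5 -0.  -0.2] 0.4 0.0 12.6
[ 549. -131.  211.] [-7.5, 53.5, 31.0] [0.42, 0.167, 1.137] [ 0.53  0.69  0.12  1.54 -0.8   1.64 -0.67] 0.0 0.0
[549. -78. 148.] [0.0, 21.7, 79.1] [0.0, 0.0, 0.0] [ 0.48  0.73  0.09  1.65 -0.83  1.49 -0.61] 0.0 0.0
[549. -29. 114.] [0.0, 0.0, 60.0] [0.0, 0.0, 0.0] [ 0.43  0.74  0.06  1.73 -0.88  1.38 -0.58] 0.0 0.0
```

```bash
python3 steer.py '-1 6 3 0.045 0.018 0.12 0.4; -2 11 6 0.085 0.033 0.23 0.4; -3 17 9 0.13 0.05 0.34 0.4; -3 22 12 0.17 0.067 0.46 0.4; -4 27 15 0.21 0.084 0.57 0.4' >/dev/null;  python3 -c "
from h import *; log()
from plan4 import *
show(3)"
```

```text
[ 0.51  0.53  0.04  1.61 -0.63  1.5  -0.23] [ 525.1 -126.4  229.6] [-2.471 -0.362  0.452] [0.  0.5 0.3] 0.4 0.0 13.1
[ 549. -131.  211.] [11.5, 26.7, 10.2] [0.21, 0.085, 0.566] [ 0.53  0.69  0.12  1.54 -0.8   1.64 -0.67] 0.0 0.0
[549. -78. 148.] [0.0, 21.7, 79.1] [0.0, 0.0, 0.0] [ 0.48  0.73  0.09  1.65 -0.83  1.49 -0.61] 0.0 0.0
[549. -29. 114.] [0.0, 0.0, 60.0] [0.0, 0.0, 0.0] [ 0.43  0.74  0.06  1.73 -0.88  1.38 -0.58] 0.0 0.0
```

```bash
python3 steer.py '2 5 2 0.04 0.017 0.113 0.45; 5 11 4 0.08 0.034 0.226 0.45; 7 16 6 0.13 0.05 0.34 0.45; 9 21 8 0.17 0.068 0.45 0.45; 11.5 26.7 10 0.21 0.085 0.566 0.45' >/dev/null
python3 steer.py '0 5 16 0 0 0 0.45; 0 9 32 0 0 0 0.45; 0 13 48 0 0 0 0.45; 0 18 64 0 0 0 0.45; 0 21.7 79 0 0 0 0.45' >/dev/null;  python3 -c "
from h import *; log()
from plan4 import *
show(4);pic('pre2')"
```

```text
[ 0.48  0.73  0.09  1.65 -0.83  1.49 -0.6 ] [548.8 -77.2 147.8] [-2.173 -0.004  0.004] [-0.1 -0.6  0.3] 0.45 0.0 14.1
[549. -78. 148.] [0.4, 0.1, -0.8] [0.002, 0.0, 0.006] [ 0.48  0.73  0.09  1.65 -0.83  1.49 -0.61] 0.0 0.0
[549. -29. 114.] [0.0, 0.0, 60.0] [0.0, 0.0, 0.0] [ 0.43  0.74  0.06  1.73 -0.88  1.38 -0.58] 0.0 0.0
side scale 2.105
top scale 3.077
```

View pics/pre2.png

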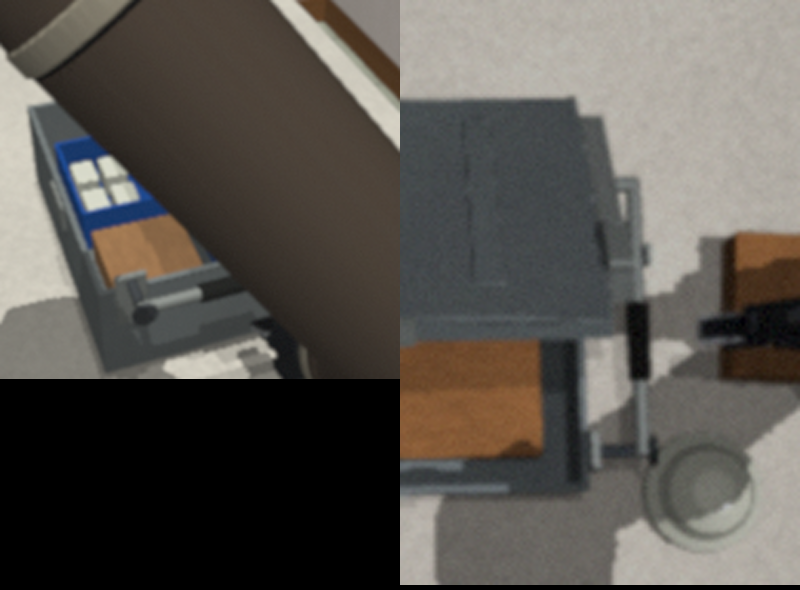

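The top crop shows the fingers at (705,328) pointing at the sleeve (640,340), the dome and carton where they were, and the rod lying in its clip. Sliding in around the sleeve.

```bash
python3 steer.py '0 0 14 0 0 0 0.45; 0 0 28 0 0 0 0.45; 0 0 42 0 0 0 0.45; 0 0 54 0 0 0 0.45; 0 0 62 0 0 0 0.45' >/dev/null;  python3 -c "
from h import *; log()"
python3 steer.py '0 0 0 0 0 0 0.0; 0 0 0 0 0 0 0.0; 0 0 0 0 0 0 0.0; 0 0 0 0 0 0 0.0' >/dev/null;  python3 -c "
from h import *; rod()"
```

```text
[ 0.43  0.74  0.06  1.74 -0.88  1.38 -0.57] [548.7 -25.9 113.1] [-2.172 -0.004  0.004] [-0.5  0.7 -0.4] 0.45 0.0 14.7
rod -0.004 r 85.1 T [-0.38  0.24  0.18]
[ 0.43  0.74  0.06  1.74 -0.88  1.38 -0.57] [548.8 -27.2 113.9] [-2.172 -0.004  0.003] [-1.5  3.6  0.6] 0.17 58.6 15.1
```

```bash
cat >> h.py <<'E'
def swing(das):
    s=ctrl.state(); q=R.from_euler('xyz',s["ee_rot"]); p=s["tcp_pos"]
    for da in das:
        D=R.from_rotvec([0,-da,0]); print(da,q.inv().apply(PIV+D.apply(p-PIV)-p).round(2),(q.inv()*D*q).as_rotvec().round(4))
E
python3 -c "
from h import *; swing((.03,.06,.09,.12,.15))"
```

```text
0.03 [ 0.3  -2.11 -1.45] [-0.0001  0.017  -0.0247]
0.06 [ 0.53 -4.22 -2.9 ] [-0.0002  0.034  -0.0495]
0.09 [ 0.68 -6.34 -4.35] [-0.0003  0.0509 -0.0742]
0.12 [ 0.76 -8.46 -5.81] [-0.0004  0.0679 -0.0989]
0.15 [  0.75 -10.59  -7.27] [-0.0005  0.0849 -0.1237]
```

```bash
python3 steer.py '0.3 -2.1 -1.45 0 0.017 -0.025 0; 0.53 -4.2 -2.9 0 0.034 -0.0495 0; 0.68 -6.3 -4.35 0 0.051 -0.074 0; 0.76 -8.5 -5.8 0 0.068 -0.099 0; 0.75 -10.6 -7.3 0 0.085 -0.124 0' >/dev/null;  python3 -c "
from h import *; rod(); swing((.15,))"
python3 steer.py '0.3 -2.1 -1.45 0 0.017 -0.025 0; 0.53 -4.2 -2.9 0 0.034 -0.0495 0; 0.68 -6.3 -4.35 0 0.051 -0.074 0; 0.76 -8.5 -5.8 0 0.068 -0.099 0; 0.75 -10.6 -7.3 0 0.085 -0.124 0' >/dev/null;  python3 -c "
from h import *; rod(); swing((.15,))"
```

```text
rod 0.145 r 85.2 T [-0.49  0.25  0.06]
[ 0.48  0.69  0.02  1.8  -0.93  1.32 -0.42] [549.6 -27.2 126.7] [-2.173 -0.156  0.003] [-0.2  5.  -0.2] 0.17 58.6 15.6
0.15 [  0.78 -10.6   -7.27] [-0.0005  0.0849 -0.1237]
rod 0.281 r 85.2 T [-1.73  0.25 -0.87]
[ 0.54  0.65 -0.03  1.87 -0.97  1.27 -0.26] [548.8 -27.2 138.4] [-2.174 -0.305  0.003] [ 6.1  8.1 -9.8] 0.17 59.2 16.1
0.15 [  0.96 -10.6   -7.3 ] [-0.0004  0.085  -0.1236]
```

```bash
python3 -c "
from h import *; import fk
s=ctrl.state(); q0=R.from_euler('xyz',s['ee_rot']); p=s['tcp_pos']; q=s['joint_positions']
for da in(.15,.3,.45,.6,.7):
    D=R.from_rotvec([0,-da,0]); q,e,g=fk.track(q,(PIV+D.apply(p-PIV),D*q0)); print(da,q.round(2),round(e,1),round(g,3))
k,e,g=fk.track(q,(PIV+D.apply(p-PIV)-60*(D*q0).apply([0,0,1]),D*q0)); print(k.round(2),e,g)
"
python3 steer.py '0.3 -2.1 -1.45 0 0.017 -0.025 0; 0.53 -4.2 -2.9 0 0.034 -0.0495 0; 0.68 -6.3 -4.35 0 0.051 -0.074 0; 0.76 -8.5 -5.8 0 0.068 -0.099 0; 0.75 -10.6 -7.3 0 0.085 -0.124 0' >/dev/null;  python3 -c "
from h import *; rod()"
```

```text
0.15 [ 0.61  0.62 -0.09  1.93 -1.03  1.22 -0.09] 0.2 0.001
0.3 [ 0.81  0.62 -0.3   1.98 -1.03  1.13  0.05] 0.2 0.001
0.45 [ 1.    0.65 -0.5   2.03 -1.03  1.04  0.19] 0.1 0.0
0.6 [ 1.17  0.71 -0.67  2.08 -1.03  0.97  0.35] 0.0 0.0
0.7 [ 1.26  0.75 -0.76  2.11 -1.03  0.93  0.46] 0.0 0.0
[ 1.34  0.71 -0.72  2.07 -0.94  1.06  0.41] 1.9895196601282805e-13 5.034405433428661e-16
rod 0.435 r 85.3 T [-1.21  0.29 -0.72]
[ 0.66  0.63 -0.14  1.93 -1.01  1.2  -0.11] [545.8 -27.2 151.3] [-2.174 -0.456  0.003] [ 6.   7.2 -7.3] 0.17 59.3 16.6
```

```bash
for i in 1; do python3 steer.py '0.3 -2.1 -1.45 0 0.017 -0.025 0; 0.53 -4.2 -2.9 0 0.034 -0.0495 0; 0.68 -6.3 -4.35 0 0.051 -0.074 0; 0.76 -8.5 -5.8 0 0.068 -0.099 0; 0.75 -10.6 -7.3 0 0.085 -0.124 0' >/dev/null;  python3 -c "
from h import *; rod()"; done
python3 steer.py '0.3 -2.1 -1.45 0 0.017 -0.025 0; 0.53 -4.2 -2.9 0 0.034 -0.0495 0; 0.68 -6.3 -4.35 0 0.051 -0.074 0; 0.76 -8.5 -5.8 0 0.068 -0.099 0' >/dev/null;  python3 -c "
from h import *; rod(); swing((.01,.02,.03,.04))"
```

```text
rod 0.592 r 85.5 T [-0.78  0.34 -0.46]
[ 0.83  0.63 -0.32  1.98 -1.02  1.12  0.04] [540.7 -27.2 163.9] [-2.173 -0.607  0.003] [ 4.1  6.7 -3.8] 0.17 59.5 17.1
rod 0.716 r 85.7 T [-0.36  0.34 -0.16]
[ 0.97  0.64 -0.47  2.02 -1.02  1.06  0.16] [535.5 -27.2 173.2] [-2.173 -0.728  0.003] [ 2.7  5.7 -1. ] 0.17 59.7 17.5
0.01 [ 0.11 -0.71 -0.48] [-0.      0.0056 -0.0083]
0.02 [ 0.22 -1.42 -0.97] [-0.0001  0.0113 -0.0165]
0.03 [ 0.31 -2.12 -1.45] [-0.0001  0.0169 -0.0248]
0.04 [ 0.4  -2.83 -1.94] [-0.0001  0.0226 -0.033 ]
```

```bash
L='
from h import *
s=ctrl.state(); g=s["tcp_pos"]-19*R.from_euler("xyz",s["ee_rot"]).apply([0,0,1])-PIV; a=np.arctan2(g[2],g[0]); F=s["ft_force"]; print("a",a.round(3),"tan",(-F[0]*np.sin(a)+F[2]*np.cos(a)).round(2),"rad",(F[0]*np.cos(a)+F[2]*np.sin(a)).round(2),"Fy",F[1].round(1),"T",s["torque"].round(2),s["clock"].round(2))'
echo "$L" > feel.py
python3 steer.py '0.2 -1.4 -1 0 0.011 -0.0165 0; 0.3 -2.1 -1.45 0 0.017 -0.025 0' >/dev/null; python3 feel.py
python3 steer.py '0.1 -0.7 -0.5 0 0.0056 -0.0083 0; 0.2 -1.4 -1 0 0.0113 -0.0165 0' >/dev/null; python3 feel.py
python3 steer.py '0.1 -0.7 -0.5 0 0.0056 -0.0083 0; 0.2 -1.4 -1 0 0.0113 -0.0165 0' >/dev/null; python3 feel.py
python3 steer.py '0.1 -0.7 -0.5 0 0.0056 -0.0083 0; 0.2 -1.4 -1 0 0.0113 -0.0165 0' >/dev/null; python3 feel.py
```

```text
Traceback (most recent call last):
  File "feel.py", line 3, in <module>
    s=ctrl.state(); g=s["tcp_pos"]-19*R.from_euler("xyz",s["ee_rot"]).apply([0,0,1])-PIV; a=np.arctan2(g[2],g[0]); F=s["ft_force"]; print("a",a.round(3),"tan",(-F[0]*np.sin(a)+F[2]*np.cos(a)).round(2),"rad",(F[0]*np.cos(a)+F[2]*np.sin(a)).round(2),"Fy",F[1].round(1),"T",s["torque"].round(2),s["clock"].round(2))
                                                                                                                                                                                                                                                                                                    ^^^^^^^^^^^^^^^^
AttributeError: 'float' object has no attribute 'round'
Traceback (most recent call last):
  File "feel.py", line 3, in <module>
    s=ctrl.state(); g=s["tcp_pos"]-19*R.from_euler("xyz",s["ee_rot"]).apply([0,0,1])-PIV; a=np.arctan2(g[2],g[0]); F=s["ft_force"]; print("a",a.round(3),"tan",(-F[0]*np.sin(a)+F[2]*np.cos(a)).round(2),"rad",(F[0]*np.cos(a)+F[2]*np.sin(a)).round(2),"Fy",F[1].round(1),"T",s["to
[... 1203 characters left out ...]
", line 3, in <module>
    s=ctrl.state(); g=s["tcp_pos"]-19*R.from_euler("xyz",s["ee_rot"]).apply([0,0,1])-PIV; a=np.arctan2(g[2],g[0]); F=s["ft_force"]; print("a",a.round(3),"tan",(-F[0]*np.sin(a)+F[2]*np.cos(a)).round(2),"rad",(F[0]*np.cos(a)+F[2]*np.sin(a)).round(2),"Fy",F[1].round(1),"T",s["torque"].round(2),s["clock"].round(2))
                                                                                                                                                                                                                                                                                                    ^^^^^^^^^^^^^^^^
AttributeError: 'float' object has no attribute 'round'
```

```bash
sed -i 's/s\["clock"\].round(2)/round(s["clock"],2)/' feel.py; python3 feel.py; python3 -c "
from h import *; pic('s80',t=(180,100,370,290))"
```

```text
a 0.811 tan 1.31 rad 3.71 Fy 5.4 T [0.23 0.13 0.07] 18.3
side scale 2.105
top scale 2.105
```

View pics/s80.png

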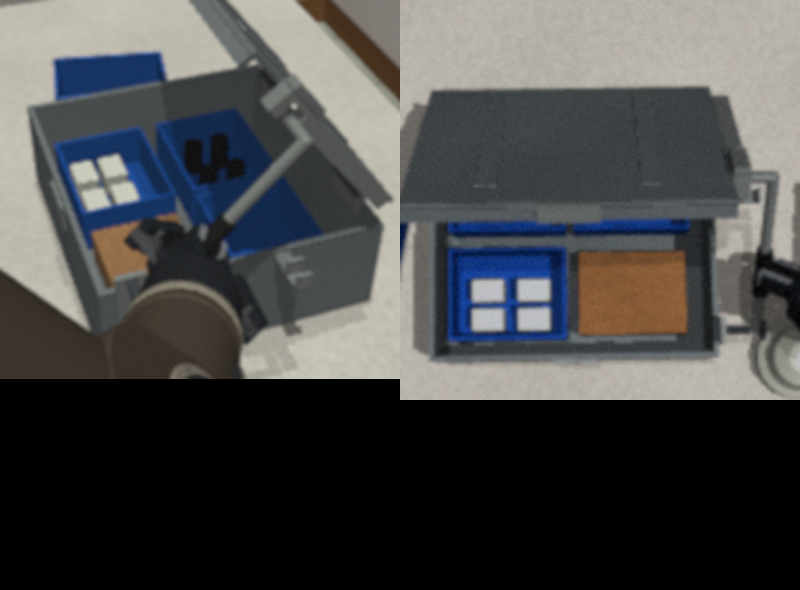

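The side crop shows the bent end at about (300,125), just short of the slot housing at (280,95). Now I'll feel in small steps.

```bash
python3 steer.py '0.1 -0.7 -0.5 0 0.0056 -0.0083 0; 0.1 -0.7 -0.5 0 0.0056 -0.0083 0' >/dev/null; python3 feel.py
python3 steer.py '0.1 -0.7 -0.5 0 0.0056 -0.0083 0; 0.1 -0.7 -0.5 0 0.0056 -0.0083 0' >/dev/null; python3 feel.py
python3 steer.py '0.1 -0.7 -0.5 0 0.0056 -0.0083 0; 0.1 -0.7 -0.5 0 0.0056 -0.0083 0' >/dev/null; python3 feel.py
```

```text
a 0.819 tan 1.19 rad 3.22 Fy 6.5 T [0.31 0.02 0.02] 18.6
a 0.829 tan 0.19 rad 4.07 Fy 6.7 T [ 0.36  0.04 -0.05] 18.8
a 0.839 tan -0.21 rad 4.7 Fy 6.2 T [ 0.27  0.06 -0.06] 19.0
```

```bash
cat > lid.py <<'E'
from h import *
t=T([583.6,161.5,.0003])
im=ctrl.read_camera("top").astype(int); B=im[185:225,225:300,2]-im[185:225,225:300,0]
col=im[185:225,195:205].mean((1,2)); 
print("carton/bin side rows",col.round(0).astype(int).tolist())
for a in(.83,.86,.90,.94):
    f=lambda x,z:t((140-x*np.cos(a)+z*np.sin(a),100,125+x*np.sin(a)+z*np.cos(a)))
    print(a,proj("top",f(260,20)).round(1),proj("top",f(260,4)).round(1))
E
python3 lid.py
python3 steer.py '0.1 -0.7 -0.5 0 0.0056 -0.0083 0; 0.1 -0.7 -0.5 0 0.0056 -0.0083 0' >/dev/null; python3 feel.py; python3 lid.py | head -1
```

```text
carton/bin side rows [66, 66, 65, 66, 66, 65, 64, 65, 66, 66, 65, 65, 64, 64, 71, 80, 81, 79, 85, 88, 88, 86, 82, 70, 59, 55, 57, 61, 64, 64, 63, 59, 54, 54, 56, 55, 55, 55, 54, 54]
0.83 [[208.  203.6]] [[208.7 210.3]]
0.86 [[207.7 200.1]] [[208.4 207. ]]
0.9 [[207.3 195.4]] [[208.  202.5]]
0.94 [[207.  190.5]] [[207.6 197.8]]
a 0.849 tan -0.69 rad 5.42 Fy 6.3 T [ 0.32  0.05 -0.06] 19.25
carton/bin side rows [66, 66, 66, 66, 66, 65, 66, 65, 65, 65, 65, 65, 65, 65, 74, 86, 82, 78, 85, 87, 88, 87, 83, 72, 60, 54, 56, 62, 63, 63, 63, 60, 55, 55, 56, 55, 54, 54, 54, 56]
```

```bash
python3 - <<'E'
import cv2,numpy as np
im=cv2.imread("pics/s80.png").astype(float)
x=int(400+20*2.105)
print([int(im[int((r-100+.5)*2.105),x-8:x+12].mean()) for r in range(185,225)])
E
python3 steer.py '0.1 -0.7 -0.5 0 0.0056 -0.0083 0; 0.1 -0.7 -0.5 0 0.0056 -0.0083 0' >/dev/null; python3 feel.py; python3 lid.py | head -1
```

```text
[65, 63, 63, 63, 63, 63, 63, 64, 64, 63, 66, 77, 88, 85, 80, 86, 88, 89, 89, 87, 69, 55, 51, 51, 50, 48, 49, 57, 60, 62, 60, 56, 49, 48, 48, 48, 48, 49, 48, 50]
a 0.859 tan 0.14 rad 3.94 Fy 7.2 T [ 0.37  0.02 -0.08] 19.5
carton/bin side rows [66, 66, 66, 66, 66, 66, 66, 67, 66, 65, 65, 64, 66, 67, 77, 89, 84, 81, 87, 87, 88, 87, 84, 75, 61, 55, 57, 62, 64, 62, 64, 60, 55, 54, 56, 54, 55, 55, 55, 54]
```

The lid edge in the top view dropped from row 196 to 199 and stays there. That gives a lid angle of about 0.86, matching the seated value of 0.853 for this rod angle (0.913 unseated). So the rod is in the slot, and I can let go.

```bash
python3 steer.py '0 0 0 0 0 0 0.2; 0 0 0 0 0 0 0.3; 0 0 0 0 0 0 0.42; 0 0 0 0 0 0 0.42; 0 0 0 0 0 0 0.42' >/dev/null; python3 feel.py; python3 lid.py | head -1
python3 -c "
from h import *; log(); import fk
s=ctrl.state(); r=R.from_euler('xyz',s['ee_rot']); q=s['joint_positions']
for b in(30,80): k,e,g=fk.track(q,(s['tcp_pos']-b*r.apply([0,0,1]),r)); print(k.round(2),e,g)"
```

```text
a 0.852 tan 0.03 rad -0.04 Fy 0.6 T [-0.82  0.44 -0.01] 20.05
carton/bin side rows [66, 65, 66, 66, 66, 66, 66, 66, 65, 65, 66, 65, 65, 67, 77, 90, 85, 82, 86, 87, 87, 88, 85, 76, 62, 54, 56, 62, 64, 62, 63, 61, 54, 55, 55, 55, 56, 55, 55, 54]
[ 1.13  0.69 -0.63  2.06 -1.02  0.99  0.3 ] [527.6 -28.2 181.9] [-2.175 -0.866  0.005] [-0.4  0.7 -0.3] 0.42 0.0 20.1
[ 1.17  0.67 -0.61  2.05 -0.98  1.05  0.28] 5.684341886080802e-14 6.804363002006077e-16
[ 1.22  0.64 -0.57  2.   -0.92  1.16  0.25] 1.4210854715202004e-13 2.5438405243138006e-16
```

The lid holds with the fingers open. Withdrawing along the tool axis.

```bash
python3 steer.py '0 0 -8 0 0 0 0.42; 0 0 -18 0 0 0 0.42; 0 0 -32 0 0 0 0.42; 0 0 -48 0 0 0 0.42; 0 0 -65 0 0 0 0.42' | grep force
python3 steer.py '0 0 -20 0 0 0 0.42; 0 0 -40 0 0 0 0.42; 0 0 -60 0 0 0 0.42; 0 0 -60 0 0 0 0.42; 0 0 -60 0 0 0 0.42' | grep -E 'force|tcp'; python3 lid.py | head -1
python3 -c "
from h import *; pic('end',t=(180,100,400,290))"
```

```text
ft_force: [-0.1, -0.5, -0.4]
finger_force: 0.0
tcp_pos: [473.8, -131.6, 228.1]
ft_force: [-0.3, -0.2, 0.3]
finger_force: 0.0
carton/bin side rows [65, 65, 65, 64, 64, 63, 64, 64, 64, 64, 64, 64, 64, 66, 75, 87, 84, 80, 84, 86, 85, 85, 83, 74, 59, 53, 55, 59, 63, 63, 62, 59, 55, 54, 54, 54, 54, 54, 55, 54]
side scale 2.105
top scale 1.818
```

View pics/end.png

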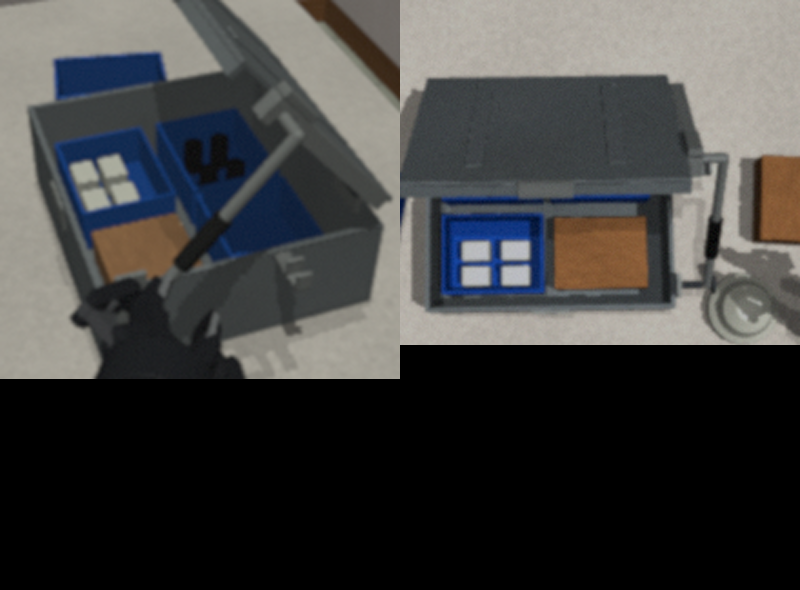

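The side crop shows the rod standing free from its sleeve (200,243) to its bent end (295,125) in the slot under the housing at (272,100), holding the lid up. The lid edge is steady at row 199, the gripper is clear, and the dome, carton and bin have not moved. Handing in.

```bash
python3 -c "
from bench import ctrl
print(ctrl.sign_off())"
```

```text
the job is handed in; nothing more can be done
None
```

The job is handed in: the lid rests propped on the rod in the rail's slot, at about 0.86 rad by the top camera, the gripper is clear, and in the last pictures the carton, bin and dome stand where they were; the first grip slipped at about 0.45 rad and the rod fell back into its clip, so I regripped from the side.

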